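Load the hammer-blow shock tester, zero its gauge and arm it safely

TASK

Get the bench shock tester ready for a shot: stand every pressure transducer that is on the bench upright in a socket of the test table, fully home, and turn the bezel of its dial gauge until its zero mark lies under the needle. Only then draw the sprung hammer back and ease it onto the catch so that it stays cocked when you let go; it must never fly. Finally swing the safety stop fully across in front of the cocked hammer, and leave everything so.

Things in the scene. Friction and masses are not known exactly. Their poses are not given: they have to be found in the camera images.
- tester: shock tester, fixed on the bench. Grey base plate 290 (x) x 370 (y) x 14 mm; origin on the bench under it; x away from the robot, y left. Left half: steel test table with 4 sockets, centre at (-40, 108) mm, 62 mm high; behind it the dial gauge, face up, 121 mm high. Right half: hammer, catch at the right edge, safety stop in front; under 77 mm high but for two black handles
- socket0 (a point): centre of the mouth of the front left socket of the test table, 62 mm above the bench: bore 33 mm across with 2 mm chamfer, 14 mm deep. Neighbouring sockets are 62 mm apart. Any transducer may go in any socket
- socket1 (a point): centre of the mouth of the back left socket of the test table, 62 mm above the bench: bore 33 mm across with 2 mm chamfer, 14 mm deep. Neighbouring sockets are 62 mm apart. Any transducer may go in any socket
- socket2 (a point): centre of the mouth of the front right socket of the test table, 62 mm above the bench: bore 33 mm across with 2 mm chamfer, 14 mm deep. Neighbouring sockets are 62 mm apart. Any transducer may go in any socket
- socket3 (a point): centre of the mouth of the back right socket of the test table, 62 mm above the bench: bore 33 mm across with 2 mm chamfer, 14 mm deep. Neighbouring sockets are 62 mm apart. Any transducer may go in any socket
- sensor_a: steel pressure transducer, upright, 0.12 kg: round foot 30 mm across, 18 mm high (this goes into a socket), hexagon collar 29 to 33 mm across up to 27 mm, round neck 24 mm across from 27 to 51 mm (grasp here), black plug 17 mm across up to 64 mm. Origin: centre of the foot's underside, z up its axis. May be absent (None)
- sensor_b: steel pressure transducer, upright, 0.12 kg: round foot 30 mm across, 18 mm high (this goes into a socket), hexagon collar 29 to 33 mm across up to 27 mm, round neck 24 mm across from 27 to 51 mm (grasp here), black plug 17 mm across up to 64 mm. Origin: centre of the foot's underside, z up its axis. May be absent (None)
- sensor_c: steel pressure transducer, upright, 0.12 kg: round foot 30 mm across, 18 mm high (this goes into a socket), hexagon collar 29 to 33 mm across up to 27 mm, round neck 24 mm across from 27 to 51 mm (grasp here), black plug 17 mm across up to 64 mm. Origin: centre of the foot's underside, z up its axis. May be absent (None)
- sensor_d: steel pressure transducer, upright, 0.12 kg: round foot 30 mm across, 18 mm high (this goes into a socket), hexagon collar 29 to 33 mm across up to 27 mm, round neck 24 mm across from 27 to 51 mm (grasp here), black plug 17 mm across up to 64 mm. Origin: centre of the foot's underside, z up its axis. May be absent (None)
- hammer (a joint): hammer angle, rad, counterclockwise from above. 0: at rest on the test table, arm along the tester's -x. Drawn back to the right, towards -y, against a spring: 5 N at the handle at 0, 10 N at 1.35. From about 1.15 on it pushes the catch aside (under 2 N more), before 1.38 the catch snaps in behind it; eased back, it rests on the catch at about 1.35. Hard stop 1.48
- hammer_grip (a point): middle of the hammer's upright black handle: a round post 16 mm across, from 74 to 124 mm above the bench, this point 105 mm high; it moves on an arc of 118 mm radius about hammer_hinge. A round post, so a gripper holding it need not turn with it
- hammer_hinge (a point): point on the upright pivot axis of the hammer, at the height of hammer_grip
- catch (a joint): angle of the catch's sprung pawl, rad: 0 fully in (ready, or holding the hammer), up to 0.3 pushed out. While it holds the hammer, moving out by about 0.06 releases it: a touch of 1 N on its tab, or the hammer snapping onto it from 10 mm behind (at the handle) instead of being eased on, can let the hammer fly
- catch_tab (a point): top of the small upright steel trigger pin on the tail of the catch, 8 mm across, 54 mm above the bench: keep off
- safety (a joint): angle of the safety stop about its upright pivot, rad, clockwise from above. Near 0: parked clear of the hammer, its bar pointing towards the robot and left; 1.57 (hard stop): bar fully across the hammer's path, pointing at the hammer's pivot. It stays where it is left (0.05 N m friction). It must be parked while the hammer is drawn
- safety_grip (a point): middle of the safety stop's upright black peg, 13 mm across, from 61 to 107 mm above the bench, this point 86 mm high; it moves on an arc of 50 mm radius about safety_hinge
- safety_hinge (a point): point on the upright pivot axis of the safety stop, at the height of safety_grip
- dial_centre (a point): centre of the dial gauge's bezel, 112 mm above the bench: a knurled ring 54 mm across, from 103 to 121 mm high, that turns with the white dial face about the vertical, endlessly, either way, against 0.04 N m of friction. Below it is the 46 mm case, above 84 mm
- bezel (a joint): angle of bezel and face, rad, counterclockwise from above; at 0 the zero mark is on the side of the tester's -x
- needle (a joint): angle of the gauge's needle, rad, counted as for the bezel; turning the bezel does not move it. The gauge reads zero when bezel equals needle, give or take whole turns
- dial_zero (a point): the zero mark, a thick black bar on the dial face among thin graduations (every 7.2 degrees), 20 mm from the dial's centre
- needle_tip (a point): point near the tip of the thin black needle, 20 mm from the dial's centre
Not all that is in view belongs to the job. Leave any green or red look-alike of the sensor_d alone.

How it is judged (in metres and radians):
On the way, in this order (a step that is already met when the one before it is completed fails the run):
1. all transducers stand home in sockets and the gauge reads zero, the hammer not yet cocked (((horizontal distance between sensor_a and socket0 below 0.005 m and z of sensor_a in the frame of socket0 below -0.01 m) or (horizontal distance between sensor_a and socket1 below 0.005 m and z of sensor_a in the frame of socket1 below -0.01 m) or (horizontal distance between sensor_a and socket2 below 0.005 m and z of sensor_a in the frame of socket2 below -0.01 m) or (horizontal distance between sensor_a and socket3 below 0.005 m and z of sensor_a in the frame of socket3 below -0.01 m)) and angle between each of sensor_a, sensor_b, sensor_c, sensor_d's own z axis and vertical below 0.12 rad and linear speed of each of sensor_a, sensor_b, sensor_c, sensor_d below 0.03 m/s and ((horizontal distance between sensor_b and socket0 below 0.005 m and z of sensor_b in the frame of socket0 below -0.01 m) or (horizontal distance between sensor_b and socket1 below 0.005 m and z of sensor_b in the frame of socket1 below -0.01 m) or (horizontal distance between sensor_b and socket2 below 0.005 m and z of sensor_b in the frame of socket2 below -0.01 m) or (horizontal distance between sensor_b and socket3 below 0.005 m and z of sensor_b in the frame of socket3 below -0.01 m)) and ((horizontal distance between sensor_c and socket0 below 0.005 m and z of sensor_c in the frame of socket0 below -0.01 m) or (horizontal distance between sensor_c and socket1 below 0.005 m and z of sensor_c in the frame of socket1 below -0.01 m) or (horizontal distance between sensor_c and socket2 below 0.005 m and z of sensor_c in the frame of socket2 below -0.01 m) or (horizontal distance between sensor_c and socket3 below 0.005 m and z of sensor_c in the frame of socket3 below -0.01 m)) and ((horizontal distance between sensor_d and socket0 below 0.005 m and z of sensor_d in the frame of socket0 below -0.01 m) or (horizontal distance between sensor_d and socket1 below 0.005 m and z of sensor_d in the frame of socket1 below -0.01 m) or (horizontal distance between sensor_d and socket2 below 0.005 m and z of sensor_d in the frame of socket2 below -0.01 m) or (horizontal distance between sensor_d and socket3 below 0.005 m and z of sensor_d in the frame of socket3 below -0.01 m)) and distance between dial_zero and needle_tip below 0.003 m and value of joint hammer below 0.3 rad), for 0.2 s.
2. the hammer rests cocked on the catch, let go (value of joint hammer between 1.29 and 1.41 rad and value of joint catch below 0.1 rad and contact force between the fingers and hammer below 0.1 N), for 0.3 s.
At the end, for the whole second after the job is handed in: every transducer present upright in a socket (within 5 mm of its axis, 10 of 14 mm deep or more, tilt under 0.12 rad); zero mark within 3 mm (8 degrees) of the needle; hammer at rest on the catch (1.29 to 1.41 rad, catch under 0.1), untouched; safety stop over 1.40 rad (all of step 2 and ((horizontal distance between sensor_a and socket0 below 0.005 m and z of sensor_a in the frame of socket0 below -0.01 m) or (horizontal distance between sensor_a and socket1 below 0.005 m and z of sensor_a in the frame of socket1 below -0.01 m) or (horizontal distance between sensor_a and socket2 below 0.005 m and z of sensor_a in the frame of socket2 below -0.01 m) or (horizontal distance between sensor_a and socket3 below 0.005 m and z of sensor_a in the frame of socket3 below -0.01 m)) and angle between each of sensor_a, sensor_b, sensor_c, sensor_d's own z axis and vertical below 0.12 rad and linear speed of each of sensor_a, sensor_b, sensor_c, sensor_d below 0.03 m/s and ((horizontal distance between sensor_b and socket0 below 0.005 m and z of sensor_b in the frame of socket0 below -0.01 m) or (horizontal distance between sensor_b and socket1 below 0.005 m and z of sensor_b in the frame of socket1 below -0.01 m) or (horizontal distance between sensor_b and socket2 below 0.005 m and z of sensor_b in the frame of socket2 below -0.01 m) or (horizontal distance between sensor_b and socket3 below 0.005 m and z of sensor_b in the frame of socket3 below -0.01 m)) and ((horizontal distance between sensor_c and socket0 below 0.005 m and z of sensor_c in the frame of socket0 below -0.01 m) or (horizontal distance between sensor_c and socket1 below 0.005 m and z of sensor_c in the frame of socket1 below -0.01 m) or (horizontal distance between sensor_c and socket2 below 0.005 m and z of sensor_c in the frame of socket2 below -0.01 m) or (horizontal distance between sensor_c and socket3 below 0.005 m and z of sensor_c in the frame of socket3 below -0.01 m)) and ((horizontal distance between sensor_d and socket0 below 0.005 m and z of sensor_d in the frame of socket0 below -0.01 m) or (horizontal distance between sensor_d and socket1 below 0.005 m and z of sensor_d in the frame of socket1 below -0.01 m) or (horizontal distance between sensor_d and socket2 below 0.005 m and z of sensor_d in the frame of socket2 below -0.01 m) or (horizontal distance between sensor_d and socket3 below 0.005 m and z of sensor_d in the frame of socket3 below -0.01 m)) and distance between dial_zero and needle_tip below 0.003 m and value of joint safety above 1.4 rad and velocity of joint hammer between -0.1 and 0.1 rad/s).
It fails at once if the hammer flies (faster than 4 rad/s towards the table, anywhere short of the catch) (value of joint hammer below 1.2 rad and velocity of joint hammer below -4 rad/s).
Of sensor_a, sensor_b, sensor_c, sensor_d only 3 to 4 are there at a start; the rules pass over those that are not, and their reading is None.
At some moment in a run one of sensor_a, sensor_b, sensor_c, sensor_d may be knocked a few centimetres aside while the robot is not near it.
It also fails if it takes over 210 s, if anything falls off the work surface, if the arm or the gripper's body presses on something with over 40 N, if the wrist force passes 120 N, or if a joint passes its speed limit or range.

ROBOT

A 6-joint arm with a two-finger parallel gripper is mounted at the origin on a cart in front of the work surface, level with it; the furniture and walls round the work are solid. World frame = base frame: x ahead of the robot, y to its left, z up, the work surface at z = 0. Lengths are in mm, angles in degrees, forces in N, time in s.
With the tool pointing down it reaches from about 300 to 850 mm from the base axis. Payload 4.2 kg.
Tool frame: the origin (TCP) lies at the very end of the fingers, on their centre line; the grasp point (between the pads) lies 19 mm behind it (env.grip_depth is the distance from the TCP to the grasp point, in mm); z points along the fingers, y is the line along which they close (so a half turn about z gives the same grasp; the last joint's range is limited). The gripper opens to 91 mm and grips with 3 to 60 N. Pads are 32 mm wide; open, the fingers measure 118 mm over their backs; the gripper's body (76 mm by 178 mm) begins 60 mm behind the grasp point.
Start: joints at [-75.745, 18.312, 89.639, -0, 72.044, -1.146], TCP at [152.708, -554.368, 213.976] pointing down, gripper open.
Joint ranges: [-177.97, 177.97], [-48.28, 115.42], [12.27, 149.76], [-77.06, 257.06], [2.81, 150.46], [-146.56, 146.56]. Speed limits (degrees/s): [147.25, 147.25, 180, 180, 180, 180].

INTERFACE

Orientations are given as [roll, pitch, yaw] about the fixed x, y, z axes, in that order (R = Rz(yaw) Ry(pitch) Rx(roll)).
In Python, from workcell import env, cams gives the robot as it stands.
- The arm moves only by the tool apply_moves, never from a script. Its argument "deltas" is a list of rows, each a list of 5 numbers: the shift along the tool's x, y, z in m, then the turn about the tool's z in rad, then the opening, from -1 (shut) to 1 (fully open), so that 0 is half open. In form: [[tx, ty, tz, roll, gripper], ...]. A call has 1 to 5 rows; each row is the pose to reach, as a shift and turn from the pose commanded when the call began, along the tool's axes at that moment; what a row does not reach only later rows make up. A row lasts 1/10 s, in which the tool goes at most 50 mm and 8.59 degrees, less where a joint would pass 70% of its speed; a pose out of reach is approached as far as the arm can. A call with a gripper value outside its range is refused whole. The fingers move at their own pace and stop on an object; "grip_force" is the grip in N (left out, the last holds). Time passes only in rows, so rows that repeat a pose let the fingers close. It gives the time, the measured TCP pose, the force, the opening and the grip force at its end, in the units of the state.
- env.state(): the state, without advancing time (a new reading comes with each control period).
- cams.grab_frame(name): name is "side" or "top" or "wrist"; returns the picture (400x640x3 uint8, blue, green, red); there is no depth.
- cams.get_calibration(name): a dict with "mtx" (3x3 intrinsics, pixels), "eye" and "attitude" of the camera in the world; the wrist camera has in their place "tool_from_camera" (4x4, takes a point from camera to tool coordinates, whose origin is the TCP and whose axes are the flange's). Camera axes: x right, y down, z forward; pixel columns grow to the right and rows downward; lengths in mm; the calibration is good to about 2 mm. The wrist camera is an equidistant fisheye: a pixel r from the principal point sees the ray r / f radians off the axis. A picture is of the moment at which its call begins: read the wrist's pose just before it. get_calibration takes no time and is no camera call.
- env.job_done(): hands the job in; it is judged then, once.
The state is a dict: "time_s": time; "qpos": joint angles; "qvel": joint speeds; "effort": joint torques, N m; "ee_pos": TCP position; "ee_rot": TCP orientation; "force": force on the tool from outside, world axes, zero at the start; "torque": the same for the moment, N m; "gripper_width": finger opening in mm; "gripper_force": force on a finger pad.
Only numpy, scipy, OpenCV 4.12 (cv2) and the standard library are available. Lean on these libraries where they do the work, as an engineer would, in place of code of your own. Each camera call takes 0.05 s, during which the arm holds its last target. There are 200 camera calls.

## Working session

There is one attempt and no reset: what is moved stays moved. The work goes in short steps, Python scripts to look and compute and a tool call to move; the robot and the scene stay as the last step left them, time stands still between calls to the robot, and variables do not carry over. Pictures are saved under pics/ and viewed, at most 14 in all, crops included, and the job is handed in when it is done.

Besides the shell and the picture viewer there is one more tool, called after ">>>" in YAML: its name, and indented under it one key for each argument. apply_moves: Moves the arm, as the interface text tells. Its arguments: {"type":"object","properties":{"deltas":{"type":"array"},"grip_force":{"type":"number"}},"required":["deltas"]}

```bash
ls; mkdir -p pics; python3 - <<'E'
from workcell import env,cams
import cv2
print(env.state(), env.grip_depth)
for n in("top","side","wrist"):
    c=cams.get_calibration(n);print(n,c)
a=cams.grab_frame("top");cv2.imwrite("pics/top0.png",a)
b=cams.grab_frame("side");cv2.imwrite("pics/side0.png",b)
E
```

```text
pics
{'time_s': 0.0, 'qpos': array([-7.57444729e+01,  1.83527114e+01,  8.97064874e+01, -1.84699905e-04,
        7.20436546e+01, -1.14736335e+00]), 'qvel': array([-0.01256122,  0.1071502 ,  0.05844255,  0.07220233, -0.07456489,
       -0.03941512]), 'effort': array([-1.52289402e-03, -4.12465060e+01, -2.31974548e+01,  7.24281301e-02,
        4.56435978e-02, -1.47277733e-04]), 'ee_pos': array([ 152.58417526, -553.86185877,  213.10900237]), 'ee_rot': array([-1.79897164e+02, -1.88396115e-03,  1.54029458e+01]), 'force': array([-0.78861083, -0.00903901, -0.87093926]), 'torque': array([ 0.01486479, -0.00148337,  0.01081744]), 'gripper_force': 0.0, 'gripper_width': 91.4291117784521} 18.8
top {'mtx': array([[512.41215969,   0.        , 311.80895841],
       [  0.        , 512.41215969, 199.30961784],
       [  0.        ,   0.        ,   1.        ]]), 'eye': array([ 159.74548236,   29.23278999, 1690.55585552]), 'attitude': array([-166.69239726,    0.31312543,  -94.70535673])}
side {'mtx': array([[399.90224776,   0.        , 323.79014845],
       [  0.        , 399.90224776, 203.47429589],
       [  0.        ,   0.        ,   1.        ]]), 'eye': array([ 372.43044328, 1203.41050594,  640.64600109]), 'attitude': array([-113.44931479,    1.28535208, -172.84008703])}
wrist {'mtx': array([[309.70691629,   0.        , 322.97055529],
       [  0.        , 309.70691629, 193.11560869],
       [  0.        ,   0.        ,   1.        ]]), 'tool_from_camera': array([[-3.21321757e-04, -9.65245610e-01, -2.61344235e-01,
         7.21690201e+01],
       [ 9.99999914e-01, -3.78592200e-04,  1.68791667e-04,
        -7.38000512e-01],
       [-2.61868305e-04, -2.61344158e-01,  9.65245649e-01,
        -1.71198668e+02],
       [ 0.00000000e+00,  0.00000000e+00,  0.00000000e+00,
         1.00000000e+00]])}
```

View pics/top0.png

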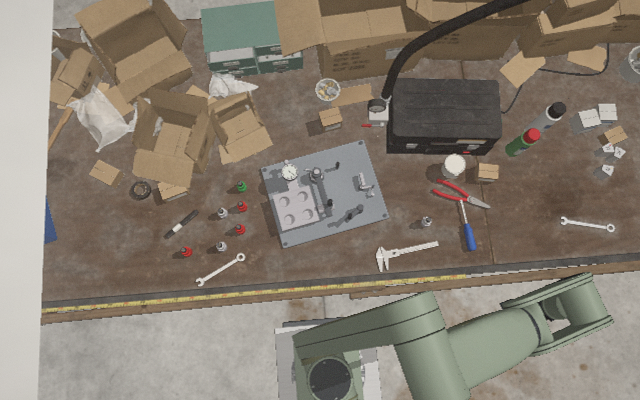

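View pics/side0.png

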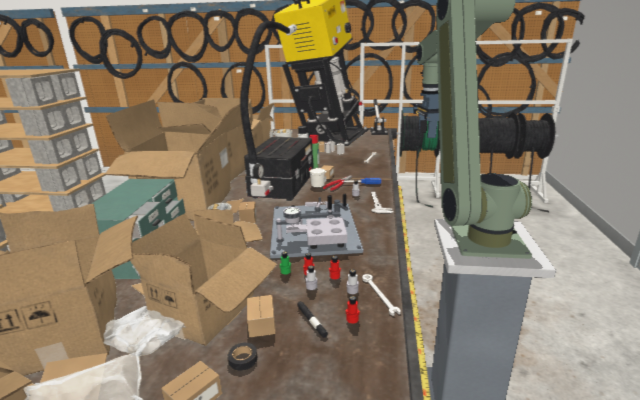

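Top view: the grey steel candidates are at pixels (222,213), (221,246) and (427,221). The look-alikes are red at (243,206), (240,229), (187,252) and green at (241,187), and I leave those alone. I'll confirm with one enlarged crop and measure from both views.

```bash
cat > h.py <<'E'
import numpy as np, cv2
from scipy.spatial.transform import Rotation as R
from workcell import env,cams
def rot(e): return R.from_euler('xyz',e,degrees=True).as_matrix()
def ray(name,uv,st=None):
    c=cams.get_calibration(name);K=c['mtx'];x=(uv[0]-K[0,2])/K[0,0];y=(uv[1]-K[1,2])/K[1,1]
    if name!='wrist':
        d=rot(c['attitude'])@[x,y,1];return np.array(c['eye']),d/np.linalg.norm(d)
    r=np.hypot(x,y);d=np.array([x/r*np.sin(r),y/r*np.sin(r),np.cos(r)]) if r>1e-9 else np.array([0,0,1.])
    T=c['tool_from_camera'];A=rot(st['ee_rot'])
    return A@T[:3,3]+st['ee_pos'],A@T[:3,:3]@d
def plane(name,uv,z,st=None):
    o,d=ray(name,uv,st);return o+d*(z-o[2])/d[2]
def cross(r1,r2):
    (a,d),(b,e)=r1,r2;M=np.array([d,-e]).T;s=np.linalg.lstsq(M,b-a,rcond=None)[0]
    p,q=a+s[0]*d,b+s[1]*e;return (p+q)/2,np.linalg.norm(p-q)
def proj(name,p,st=None):
    c=cams.get_calibration(name);K=c['mtx']
    if name!='wrist': q=rot(c['attitude']).T@(np.array(p)-c['eye']);return K[:2,:2]@(q[:2]/q[2])+K[:2,2]
    T=c['tool_from_camera'];A=rot(st['ee_rot']);q=T[:3,:3].T@(A.T@(np.array(p)-st['ee_pos'])-T[:3,3])
    r=np.hypot(*q[:2]);th=np.arctan2(r,q[2]);return K[0,0]*th*q[:2]/r+K[:2,2]
def totool(p,st):  # world displacement TCP->p in tool axes, m
    return rot(st['ee_rot']).T@(np.array(p)-st['ee_pos'])/1000
def shot(name,fn):
    st=env.state();im=cams.grab_frame(name);cv2.imwrite('pics/'+fn+'.png',im);return st,im
E
python3 - <<'E'
from h import *
a=cv2.imread('pics/top0.png');b=cv2.imread('pics/side0.png')
c1=cv2.resize(a[135:265,165:445],None,fx=2.85,fy=2.85,interpolation=cv2.INTER_CUBIC)
cv2.imwrite('pics/c1.png',c1)
for uv in [(222,213),(221,246),(427,221),(289,173),(262,170),(369,140),(388,216),(281,247)]: print(uv,plane('top',uv,14 if uv[0]>230 and uv[0]!=427 else 45).round())
E
```

```text
(222, 213) [527. 304.  45.]
(221, 246) [418. 312.  45.]
(427, 221) [ 445. -362.   45.]
(289, 173) [654.  76.  14.]
(262, 170) [672. 167.  14.]
(369, 140) [ 749. -208.   14.]
(388, 216) [ 478. -243.   14.]
(281, 247) [403. 120.  14.]
```

View pics/c1.png

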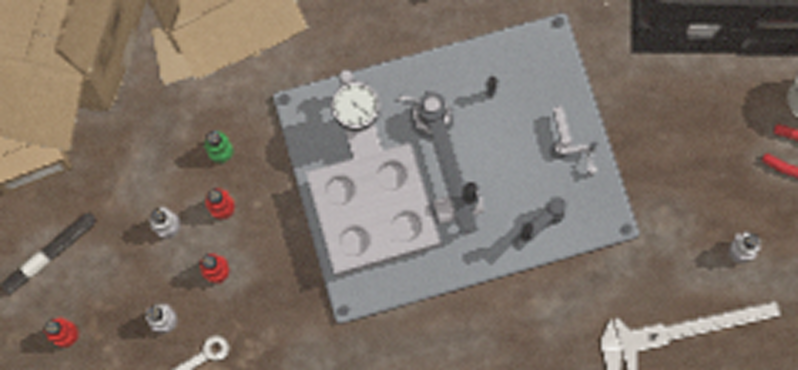

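The crop confirms three grey steel transducers, at crop (163,220), (161,318) and (745,246); the rest are red or green. The tester plate, its 4 sockets, the dial, the hammer handle at crop (470,192) and the safety peg at crop (527,232) are all visible. I'll start with the right-hand sensor and look at it with the wrist camera.

>>> apply_moves:
  deltas:
    - [0.044,-0.014,0,0,0]
    - [0.088,-0.028,0,0,0]
    - [0.132,-0.042,0,0,0]
    - [0.176,-0.056,0,0,0]
    - [0.22,-0.07,0,0,0]

```text
time_s: 0.6
ee_pos: [347.3, -427.1, 213.7]
ee_rot: [-180.0, 0.0, 15.4]
force: [1.8, -1.4, 0.6]
gripper_width: 54.0
gripper_force: 0.0
```

>>> apply_moves:
  deltas:
    - [0.04,-0.013,0,0,0]
    - [0.08,-0.026,0,0,0]
    - [0.112,-0.038,0,0,0]
    - [0.112,-0.038,0,0,0]
    - [0.112,-0.038,0,0,0]

```text
time_s: 1.1
ee_pos: [444.2, -361.5, 213.4]
ee_rot: [-180.0, 0.1, 15.5]
force: [-0.0, 0.4, -0.7]
gripper_width: 45.8
gripper_force: 0.0
```

```bash
python3 - <<'E'
from h import *
st,im=shot('wrist','w1');print(st['ee_pos'],st['ee_rot'],st['time_s'],st['gripper_width'])
print(proj('wrist',(445,-362,57),st),proj('wrist',st['ee_pos'],st))
E
```

```text
[ 444.18223826 -361.53914421  213.42384224] [-1.79963770e+02  6.80664348e-02  1.55031956e+01] 1.1 45.797876521779976
[324.29825271 177.60700809] [324.16834582 234.78011191]
```

View pics/w1.png

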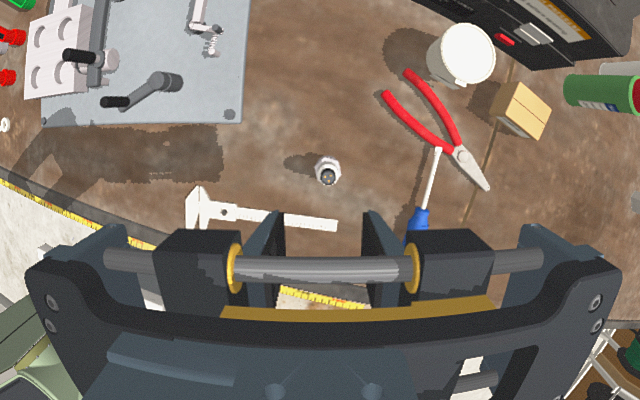

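Sensor C is at pixel (328,173), with its plug at about (328,177), close to the predicted (324,178). Next, the plug centroid and a height check against the top view.

```bash
cat >> h.py <<'E'
def plug(im,uv,w=14,th=75):
    u,v=map(int,np.round(uv));c=im[v-w:v+w+1,u-w:u+w+1]
    m=(c.max(2)<th).astype(np.uint8);n,l,s,ce=cv2.connectedComponentsWithStats(m)
    k=min((k for k in range(1,n) if s[k,4]>=4),key=lambda k:np.hypot(*(ce[k]-w))-0.0*s[k,4]);return ce[k]+[u-w,v-w],s[k]
E
python3 - <<'E'
from h import *
im=cv2.imread('pics/w1.png');st=env.state();t=cv2.imread('pics/top0.png')
c=im[158:190,314:344];print(c.max(2)[::2,::2])
p,s=plug(im,(328,177));print(p,s)
q,s2=plug(t,(425,219),5,100);print(q,s2, t[214:226,420:434].max(2))
print(cross(ray('wrist',p,st),ray('top',q)),plane('wrist',p,60,st))
E
```

```text
[[108 103 112 130 165 249 247 231 175 175 153 131 137 134 138]
 [104 104 120 149 245 236 241 242 242 242 227 201 147 139 142]
 [105 108 144 186 178 150 152 153 160 219 246 248 217 141 147]
 [101 144 184 163 146 190 229 234 218 184 200 244 231 146 146]
 [138 191 174 155 212 249 253 253 251 250 232 226 248 172 150]
 [133 192 151 219 223 197 102 105 184 255 250 243 240 191 153]
 [112 182 180 223 132  34  48  56  52  73 253 249 240 210 151]
 [110 182 209 204  52  86 114 120 115  72 130 253 241 232 155]
 [100 178 211 165  64 136 136 128 148 129  80 255 247 244 164]
 [ 98 154 212 139 115 224 148 122 189 140  93 249 250 198 158]
 [135 124 207 118 113 135 135 133 134 137  97 248 216 159 161]
 [146 145 196 201 107 130 134 245 140 128 108 249 161 158 160]
 [152 151 151 177 143  95 123 173 116  81 232 193 158 161 155]
 [158 157 160 159 158 224  81  89  93 226 153 154 159 159 158]
 [163 163 158 159 160 166 175 186 176 159 158 156 157 166 166]
 [165 156 155 158 163 165 164 164 165 168 158 151 153 148 163]]
[327.19230769 170.65384615] [ 8  6 12  6 26]
[427.14285714 220.        ] [6 4 4 4 7] [[105 105 110 108 111 113 111 112 116 118 112 116 113 118]
 [104 108 109 109 108 111 110 111 107 110 111 114 118 115]
 [103 107 103 115 117 111 139 125 106 106 108 111 110 110]
 [102 104 104 147 160 141 209 180 107  86  85  99 108 109]
 [102 101 102 156 166 161 104  87 104 108  98 112 108 107]
 [108 100 106 116 133 128  83 121 117 113 105 134 118 115]
 [ 79  89 123 112 128 126  71  73 101 122 116 127 118 109]
 [ 83  98 129 116 122 156 108  46  62  86 156 154 126 116]
 [ 83 104 133 119 108 140 137 121 122 145 196 160 120 116]
 [ 88  95 114 125 121 111 125 176 209 202 149 117 122 122]
 [ 92  94 101 122 129 138 134 135 163 187 151 120 122 120]
 [ 89  89  98 104 129 181 178 185 192 167 131 121 123 125]]
(array([ 449.09126032, -364.86240882,   38.06266834]), np.float64(0.1383936079879714)) [ 453.17637654 -363.37167204   60.        ]
```

```bash
python3 - <<'E'
from h import *
st=env.state();p=plane('wrist',(328.2,178),64,st);print(p,totool([*p[:2],120],st),cross(ray('wrist',(328.2,178),st),ray('top',(425.5,218.5))))
E
```

```text
[ 446.55611284 -366.27185245   64.        ] [0.00186065 0.0048405  0.09353517] (array([ 448.32722813, -360.8404526 ,   60.31511819]), np.float64(12.35187832764243))
```

>>> apply_moves:
  deltas:
    - [0.001,0.0025,0.045,0,0]
    - [0.002,0.005,0.09,0,0]
    - [0.002,0.005,0.09,0,0]
    - [0.002,0.005,0.09,0,0]

```text
time_s: 1.55
ee_pos: [446.6, -367.1, 124.3]
ee_rot: [-180.0, 0.0, 15.3]
force: [0.5, 0.1, 0.9]
gripper_width: 45.5
gripper_force: 0.0
```

```bash
python3 - <<'E'
from h import *
st,im=shot('wrist','w2');print(st['ee_pos'],st['force'])
u,v=proj('wrist',(446.5,-366.3,64),st);print(u,v);u,v=int(u),int(v)
c=im[v-50:v+50,u-60:u+60];cv2.imwrite('pics/w2c.png',cv2.resize(c,None,fx=4,fy=4));print(u-60,v-50)
E
```

```text
[ 446.58727854 -367.13189643  124.30142471] [0.52409177 0.0620265  0.88395697]
322.8548224265444 204.60176826927605
262 154
```

View pics/w2c.png

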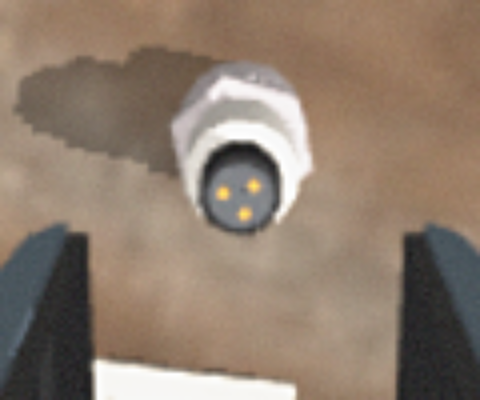

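The plug's top is at (322,202), against the predicted (322.9,204.6). I'll work out the two-view height and the shift from that.

```bash
python3 - <<'E'
from h import *
st=env.state();s1=dict(ee_pos=np.array([444.18,-361.54,213.42]),ee_rot=np.array([-179.964,.068,15.503]))
print(cross(ray('wrist',(328.2,178),s1),ray('wrist',(322,202),st)))
p=plane('wrist',(322,202),64,st);print(p,totool([*p[:2],30],st))
E
```

```text
(array([ 442.12633926, -367.68972149,   39.72964914]), np.float64(0.3993042977297106))
[ 449.16373063 -365.98229973   64.        ] [ 0.00180997 -0.00153737  0.09577125]
```

>>> apply_moves:
  deltas:
    - [0.001,-0.0015,0.045,0,0]
    - [0.001,-0.0015,0.085,0,0]
    - [0.001,-0.0015,0.0935,0,0]
    - [0.001,-0.0015,0.0935,0,0]

```text
time_s: 2.0
ee_pos: [448.3, -365.3, 31.4]
ee_rot: [180.0, -0.0, 15.4]
force: [-0.5, 0.2, 0.0]
gripper_width: 45.4
gripper_force: 0.0
```

>>> apply_moves:
  deltas:
    - [0,0,0,0,-1]
    - [0,0,0,0,-1]
    - [0,0,0,0,-1]
    - [0,0,0,0,-1]
  grip_force: 20

```text
time_s: 2.4
ee_pos: [448.9, -365.5, 32.3]
ee_rot: [179.8, -0.1, 15.4]
force: [-0.7, 0.3, 7.4]
gripper_width: 23.4
gripper_force: 20.0
```

>>> apply_moves:
  deltas:
    - [0,0,-0.03,0,-1]
    - [0,0,-0.08,0,-1]
    - [0,0,-0.13,0,-1]
    - [0,0,-0.18,0,-1]
    - [0,0,-0.18,0,-1]

```text
time_s: 2.9
ee_pos: [451.1, -367.3, 218.7]
ee_rot: [179.2, -0.5, 15.4]
force: [-0.4, -0.8, -1.6]
gripper_width: 23.3
gripper_force: 20.0
```

```bash
python3 - <<'E'
from h import *
st,im=shot('wrist','w3');print(st['ee_pos'],st['force'],st['gripper_width'])
cv2.imwrite('pics/w3c.png',cv2.resize(im[0:300,100:500],None,fx=2,fy=2))
u,v=proj('wrist',st['ee_pos']+[0,0,35],st);print(u,v);u,v=int(u),int(v)
E
```

```text
[ 451.09429947 -367.28646947  218.69679595] [-0.39314727 -0.80679964 -1.57252159] 23.299340096461584
325.38203324726624 261.54757728702447
```

View pics/w3c.png

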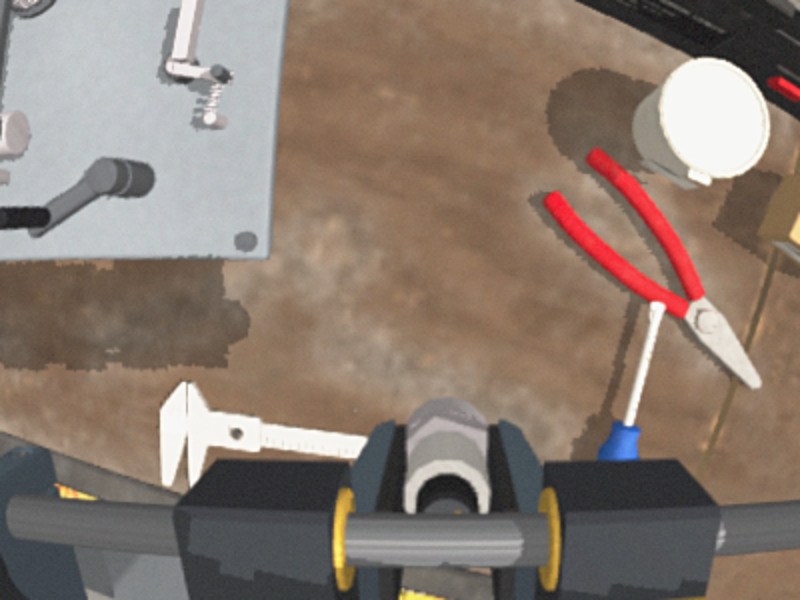

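The sensor is held at 23.3 mm, with its foot edge at row 199 and its neck rim at about row 224. Next I'll compute the offset in the tool and locate the tester (plate corners and socket mouths) from the top view.

```bash
python3 - <<'E'
from h import *
st=env.state();A=rot(st['ee_rot'])
for n,x,z in [('foot',15,31),('foottop',15,13),('collar',15.5,4),('necktop',12,-20),('plugbase',8.5,-20)]:
    print(n,[proj('wrist',st['ee_pos']+A@[x+d,0,z],st).round(1) for d in(-3,0,3)])
im=cv2.imread('pics/w3.png');print(im[190:250,323].max(1))
t=cv2.imread('pics/top0.png')
# sockets from crop
for n,c in dict(FL=(354,240),BL=(341,190),FR=(405,224),BR=(391,175)).items():
    print(n,plane('top',np.array(c)/2.85+[165,135],62).round(1))
for n,c,z in [('dial',(355,105),121),('hgrip',(470,190),115),('hhinge',(432,103),90),('sgrip',(525,233),100),('shinge',(555,210),60),('tab',(585,165),54)]:
    print(n,plane('top',np.array(c)/2.85+[165,135],z).round(1))
h=cv2.cvtColor(t,cv2.COLOR_BGR2HSV);print(t[160,350],t[235,290])
E
```

```text
foot [array([324. , 200.8]), array([324. , 196.6]), array([324. , 192.3])]
foottop [array([324.1, 209. ]), array([324.1, 204.4]), array([324.1, 199.8])]
collar [array([324.2, 212.9]), array([324.2, 208.1]), array([324.2, 203.3])]
necktop [array([324.3, 233.8]), array([324.3, 228.5]), array([324.3, 223.2])]
plugbase [array([324.3, 239.8]), array([324.3, 234.7]), array([324.3, 229.4])]
[166 167 165 168 165 164 170 168 158 141 138 135 139 137 137 136 133 130
 128 144 180 191 193 189 190 175 157 157 155 156 160 159 157 158 158 159
 157 158 155 158 206 222 213 215 214 219 161  69  27  31  38  35  32  33
  35  40  47  46  41  67]
FL [484.5  84.8  62. ]
BL [543.9  95.5  62. ]
FR [498.2  25.6  62. ]
BR [556.7  37.   62. ]
dial [626.1  70.6 121. ]
hgrip [519.5 -49.1 115. ]
hhinge [630.3 -16.3  90. ]
sgrip [ 469.  -106.2  100. ]
shinge [ 500.6 -146.4   60. ]
tab [ 551.9 -187.    54. ]
[146 144 143] [147 144 142]
```

>>> apply_moves:
  deltas:
    - [0.01,-0.045,0,0,-1]
    - [0.02,-0.09,0,0,-1]
    - [0.03,-0.135,0,0,-1]
    - [0.04,-0.18,0,0,-1]
    - [0.05,-0.225,0,0,-1]

```text
time_s: 3.45
ee_pos: [434.7, -132.4, 208.7]
ee_rot: [-179.9, 0.2, 15.4]
force: [0.8, 0.5, -1.8]
gripper_width: 23.1
gripper_force: 20.0
```

>>> apply_moves:
  deltas:
    - [0.01,-0.045,0,0,-1]
    - [0.02,-0.09,0,0,-1]
    - [0.03,-0.13,0,0,-1]
    - [0.035,-0.172,0,0,-1]
    - [0.035,-0.172,0,0,-1]

```text
time_s: 3.95
ee_pos: [422.2, 44.5, 208.8]
ee_rot: [-179.9, 0.2, 15.8]
force: [0.6, 0.3, -1.4]
gripper_width: 23.3
gripper_force: 20.0
```

>>> apply_moves:
  deltas:
    - [0,0,0,-0.07,-1]
    - [0,0,0,-0.07,-1]

```text
time_s: 4.15
ee_pos: [423.5, 40.4, 209.2]
ee_rot: [-180.0, 0.2, 19.4]
force: [-1.0, -0.1, -2.0]
gripper_width: 23.5
gripper_force: 20.0
```

```bash
python3 - <<'E'
from h import *
st,im=shot('wrist','w4');print(st['ee_pos'],st['ee_rot'],st['time_s'],st['gripper_width'])
np.save('w4.npy',np.r_[st['ee_pos'],st['ee_rot']])
E
```

```text
[423.50448632  40.35081518 209.17891816] [-1.79988563e+02  1.65353731e-01  1.94479197e+01] 4.15 23.4694662482862
```

View pics/w4.png

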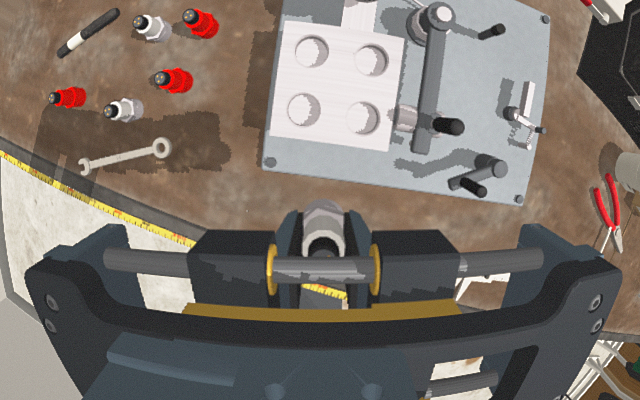

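All four sockets are visible: BL (312,51), BR (372,60), FL (303,110) and FR (362,118). I can also see the hammer post at (449,126), the hammer hinge at (441,15), the safety peg at (474,187) and the safety pivot at (493,168). Next I'll fit the circles.

```bash
python3 - <<'E'
from h import *
im=cv2.imread('pics/w4.png');v=np.load('w4.npy');st=dict(ee_pos=v[:3],ee_rot=v[3:])
g=cv2.cvtColor(im,cv2.COLOR_BGR2GRAY)[20:150,260:410];g=cv2.resize(g,None,fx=4,fy=4,interpolation=cv2.INTER_CUBIC)
c=cv2.HoughCircles(cv2.GaussianBlur(g,(0,0),2),cv2.HOUGH_GRADIENT,1.5,120,param1=60,param2=25,minRadius=52,maxRadius=85)
P=[]
for x,y,r in c[0][:8]:
    uv=(x/4+260,y/4+20);p=plane('wrist',uv,62,st);P.append(p);print(np.round(uv,1),round(r/4,1),p.round(1))
cv2.imwrite('pics/d4.png',g)
E
```

```text
[304.8 110.2] 16.0 [485.9  82.8  62. ]
[371.9  60.3] 16.8 [558.3  35.9  62. ]
[311.9  53.9] 17.8 [543.4  95.3  62. ]
[362.2 118.4] 14.4 [497.7  24.8  62. ]
```

View pics/d4.png

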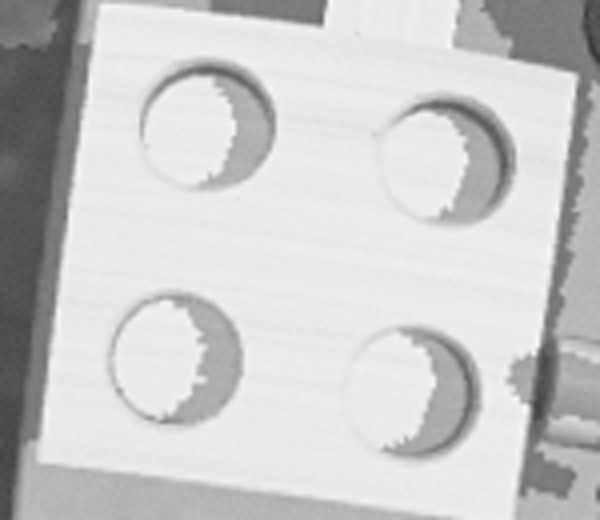

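Rim centres in the crop: BL (208,124), BR (447,160), FL (175.5,359), FR (412,393.5). I'll fit a 62 mm square to those, and check the table height by triangulating against the top view.

```bash
python3 - <<'E'
from h import *
v=np.load('w4.npy');st=dict(ee_pos=v[:3],ee_rot=v[3:])
px={'BL':(312,51),'BR':(371.75,60),'FL':(303.9,109.75),'FR':(363,118.4)}
loc={'BL':(-9,139),'BR':(-9,77),'FL':(-71,139),'FR':(-71,77)}
tp={'FL':(354,240),'BL':(341,190),'FR':(405,224),'BR':(391,175)}
W=np.array([plane('wrist',px[k],62,st)[:2] for k in px]);L=np.array([loc[k] for k in px],float)
print(W.round(1));
for k in px: print(k,cross(ray('wrist',px[k],st),ray('top',np.array(tp[k])/2.85+[165,135])))
lc,wc=L.mean(0),W.mean(0);z=((W-wc)@[1,1j])/((L-lc)@[1,1j]);m=z.mean();yaw=np.angle(m);print('scale',abs(m),'yaw',np.degrees(yaw))
Rm=np.array([[np.cos(yaw),-np.sin(yaw)],[np.sin(yaw),np.cos(yaw)]]);o=wc-Rm@lc;print('origin',o)
print('res',(W-(L@Rm.T+o)).round(1).tolist());np.save('T.npy',np.r_[o,yaw])
for n,uv,zz in [('hpost',(444,126),124),('hhinge',(441,15),77),('peg',(472,186),107),('shinge',(495,168),50)]:
    print(n,plane('wrist',uv,zz,st).round(1),(Rm.T@(plane('wrist',uv,zz,st)[:2]-o)).round(1))
for k in loc: print(k,(Rm@loc[k]+o).round(1))
E
```

```text
[[546.4  96.3]
 [558.6  36.2]
 [486.   83.8]
 [498.   24.1]]
BL (array([548.15485585,  96.90582962,  47.18494771]), np.float64(2.214241213286724))
BR (array([557.25835015,  36.72044098,  63.7782346 ]), np.float64(1.954169558480658))
FL (array([485.93352787,  84.66217831,  54.58667088]), np.float64(0.8516626118680639))
FR (array([497.5903385 ,  25.13979547,  66.5142636 ]), np.float64(1.1937723581809694))
scale 0.9905165708028207 yaw 11.47184474459346
origin [582.92515983 -37.79138121]
res [[-0.1, -0.3], [-0.2, 0.3], [0.3, -0.5], [-0.0, 0.5]]
hpost [517.2 -36.7 124. ] [-64.2  14.1]
hhinge [631.5 -13.3  77. ] [52.5 14.4]
peg [477.  -95.7 107. ] [-115.3  -35.7]
shinge [ 505.3 -150.3   50. ] [-98.4 -94.8]
BL [546.5  96.6]
BR [558.8  35.9]
FL [485.7  84.3]
FR [498.   23.5]
```

>>> apply_moves:
  deltas:
    - [0,0,0,0.14,-1]
    - [0,0,0,0.14,-1]
    - [0,0,0,0.14,-1]

```text
time_s: 4.5
ee_pos: [424.2, 40.0, 210.0]
ee_rot: [180.0, 0.1, 11.4]
force: [0.0, -0.3, -0.7]
gripper_width: 23.5
gripper_force: 20.0
```

```bash
python3 - <<'E'
from h import *
st=env.state();print(st['ee_pos'],st['ee_rot'],totool([499,24,110],st))
E
```

```text
[424.2486953   40.03675279 210.04558314] [1.79996211e+02 5.21305019e-02 1.14434178e+01] [0.07017464 0.03054202 0.0999838 ]
```

>>> apply_moves:
  deltas:
    - [0.04,0.018,0,0,-1]
    - [0.07,0.0305,0.03,0,-1]
    - [0.07,0.0305,0.08,0,-1]
    - [0.07,0.0305,0.1,0,-1]
    - [0.07,0.0305,0.1,0,-1]

```text
time_s: 5.0
ee_pos: [496.4, 24.0, 107.0]
ee_rot: [-179.9, 0.5, 11.4]
force: [-0.9, 0.1, -1.0]
gripper_width: 23.1
gripper_force: 20.0
```

>>> apply_moves:
  deltas:
    - [0,0,0,0,-1]
    - [0,0,0,0,-1]

```text
time_s: 5.2
ee_pos: [500.5, 24.5, 112.2]
ee_rot: [180.0, -0.2, 11.4]
force: [0.7, 0.3, -1.3]
gripper_width: 23.5
gripper_force: 20.0
```

```bash
python3 - <<'E'
from h import *
st=env.state();print(st['ee_pos'],st['ee_rot'],st['force'],totool([499,24,80],st))
E
```

```text
[500.46140353  24.51586389 112.16846364] [179.95766417  -0.21065357  11.41279512] [ 0.71440233  0.32939263 -1.2553791 ] [-0.00165284  0.00019272  0.03216276]
```

>>> apply_moves:
  deltas:
    - [-0.001,0,0.005,0,-1]
    - [-0.001,0,0.01,0,-1]
    - [-0.001,0,0.015,0,-1]
    - [-0.001,0,0.02,0,-1]
    - [-0.001,0,0.02,0,-1]

```text
time_s: 5.7
ee_pos: [497.6, 24.4, 89.6]
ee_rot: [-180.0, 0.1, 11.4]
force: [0.1, -0.3, -0.8]
gripper_width: 23.4
gripper_force: 20.0
```

>>> apply_moves:
  deltas:
    - [0,0,0.004,0,-1]
    - [0,0,0.008,0,-1]
    - [0,0,0.011,0,-1]
    - [0,0,0.011,0,-1]

```text
time_s: 6.1
ee_pos: [498.1, 24.4, 80.3]
ee_rot: [180.0, -0.0, 11.4]
force: [-1.9, -0.2, 7.0]
gripper_width: 23.6
gripper_force: 20.0
```

>>> apply_moves:
  deltas:
    - [0,0,0,0,-0.1]
    - [0,0,0,0,-0.1]
    - [0,0,0,0,-0.1]
    - [0,0,-0.03,0,-0.1]
    - [0,0,-0.08,0,-0.1]

```text
time_s: 6.6
ee_pos: [495.6, 24.3, 157.3]
ee_rot: [-179.9, 0.5, 11.4]
force: [1.0, 0.3, -0.5]
gripper_width: 41.3
gripper_force: 0.0
```

>>> apply_moves:
  deltas:
    - [-0.02,-0.03,-0.03,0,-0.1]
    - [-0.03,-0.075,-0.055,0,-0.1]
    - [-0.04,-0.12,-0.055,0,-0.1]
    - [-0.04,-0.17,-0.055,0,-0.1]
    - [-0.04,-0.21,-0.055,0,-0.1]

```text
time_s: 7.1
ee_pos: [416.5, 224.4, 214.9]
ee_rot: [-180.0, -0.1, 11.4]
force: [0.6, -0.1, 0.9]
gripper_width: 41.1
gripper_force: 0.0
```

>>> apply_moves:
  deltas:
    - [0,-0.04,0,0,-0.1]
    - [0,-0.08,0,0,-0.1]
    - [0,-0.08,0,0,-0.1]

```text
time_s: 7.4
ee_pos: [400.7, 304.7, 214.0]
ee_rot: [-179.9, -0.0, 11.7]
force: [0.2, -0.0, 0.4]
gripper_width: 41.0
gripper_force: 0.0
```

```bash
python3 - <<'E'
from h import *
st,im=shot('wrist','w5');print(st['ee_pos'],st['ee_rot'],st['time_s'],st['force'])
np.save('w5.npy',np.r_[st['ee_pos'],st['ee_rot']])
E
```

```text
[400.74747503 304.74143109 214.04121544] [-1.79901825e+02 -7.09876254e-03  1.16749378e+01] 7.4 [ 0.21837739 -0.03034731  0.38176417]
```

View pics/w5.png

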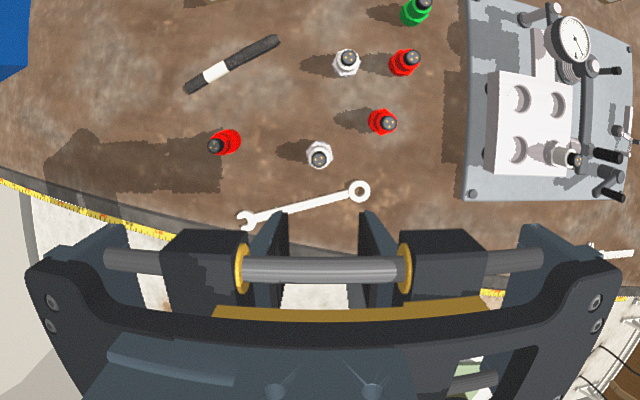

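Sensor C stands in FR, at about (568,157) in the image. Sensor B is at (319,155) and A at (346,60), with red pieces at (383,122), (404,62) and (225,142). Now the plug-top circles.

```bash
cat >> h.py <<'E'
def ptop(im,uv,r,w=24):
    u,v=map(int,np.round(uv));g=cv2.cvtColor(im[v-w:v+w,u-w:u+w],cv2.COLOR_BGR2GRAY)
    g=cv2.GaussianBlur(cv2.resize(g,None,fx=6,fy=6,interpolation=cv2.INTER_CUBIC),(0,0),3)
    c=cv2.HoughCircles(g,cv2.HOUGH_GRADIENT,1.5,30,param1=50,param2=12,minRadius=int(6*(r-1.5)),maxRadius=int(6*(r+1.5)))
    return [(round(float(x)/6+u-w,1),round(float(y)/6+v-w,1),round(float(q)/6,1)) for x,y,q in c[0][:4]]
E
python3 - <<'E'
from h import *
im=cv2.imread('pics/w5.png');v=np.load('w5.npy');st=dict(ee_pos=v[:3],ee_rot=v[3:])
for uv in [(319,157),(346,57),(568,157)]:
    for x,y,q in ptop(im,uv,8): 
        z=112 if uv[0]>500 else 64;print(uv,x,y,q,plane('wrist',(x,y),z,st).round(1))
a=cv2.resize(im[130:180,290:350],None,fx=6,fy=6,interpolation=cv2.INTER_CUBIC);b=cv2.resize(im[35:85,316:376],None,fx=6,fy=6,interpolation=cv2.INTER_CUBIC)
cv2.imwrite('pics/c5.png',np.hstack([a,b]))
E
```

```text
(319, 157) 317.6 159.6 9.1 [420.6 315.4  64. ]
(319, 157) 323.1 149.9 8.0 [431.8 311.9  64. ]
(319, 157) 314.4 155.1 9.1 [424.6 319.7  64. ]
(319, 157) 319.6 153.9 9.1 [426.9 314.6  64. ]
(346, 57) 348.9 58.4 8.3 [531.1 305.4  64. ]
(346, 57) 342.6 62.9 9.3 [525.  310.8  64. ]
(346, 57) 347.1 65.1 7.2 [523.7 305.8  64. ]
(346, 57) 345.6 70.6 7.4 [517.6 306.1  64. ]
(568, 157) 574.6 157.1 9.3 [499.1  31.3 112. ]
(568, 157) 559.6 155.6 9.1 [493.9  57.4 112. ]
(568, 157) 573.4 148.6 7.7 [507.7  37.1 112. ]
(568, 157) 568.1 156.1 9.1 [497.1  43.  112. ]
```

View pics/c5.png

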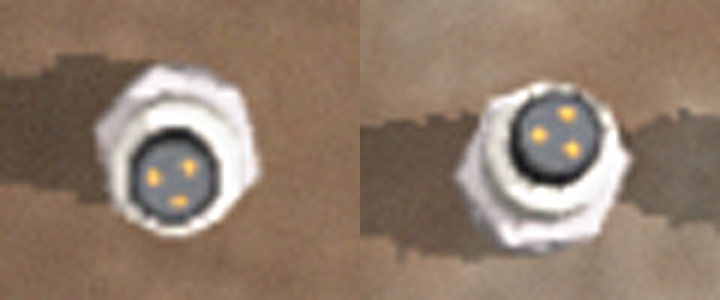

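The crop confirms both are steel: the B plug centre is at (319,159) and A at (349.4,57).

```bash
python3 - <<'E'
from h import *
v=np.load('w5.npy');st=dict(ee_pos=v[:3],ee_rot=v[3:])
for uv,t in [((319,159),(221,245)),((349.4,57),(221.5,211))]:
    p=plane('wrist',uv,64,st);print(p.round(1),cross(ray('wrist',uv,st),ray('top',t)))
s=env.state();print(totool([*plane('wrist',(319,159),64,st)[:2],32],s))
E
```

```text
[421.5 314.1  64. ] (array([420.02635159, 312.35751412,  48.72720489]), np.float64(3.501311860971676))
[532.7 305.2  64. ] (array([534.63425019, 304.68706949,  47.0047137 ]), np.float64(2.5769897019578694))
[ 0.02248429 -0.00739082  0.18191489]
```

>>> apply_moves:
  deltas:
    - [0.0225,-0.0075,0.04,0,-0.1]
    - [0.0225,-0.0075,0.09,0,-0.1]
    - [0.0225,-0.0075,0.14,0,-0.1]
    - [0.0225,-0.0075,0.175,0,-0.1]
    - [0.0225,-0.0075,0.182,0,-0.1]

```text
time_s: 7.95
ee_pos: [419.7, 309.3, 28.6]
ee_rot: [179.8, 0.5, 11.3]
force: [-0.2, -1.4, -0.3]
gripper_width: 41.0
gripper_force: 0.0
```

>>> apply_moves:
  deltas:
    - [0,0,0,0,-0.1]
    - [0,0,0,0,-1]
    - [0,0,0,0,-1]
    - [0,0,0,0,-1]
    - [0,0,0,0,-1]

```text
time_s: 8.45
ee_pos: [423.5, 313.5, 34.3]
ee_rot: [-179.9, -0.2, 11.4]
force: [0.2, -0.2, 6.9]
gripper_width: 23.5
gripper_force: 20.0
```

>>> apply_moves:
  deltas:
    - [0,0,-0.03,0,-1]
    - [0,0,-0.08,0,-1]
    - [0,0,-0.12,0,-1]
    - [0,0,-0.12,0,-1]
    - [0,0,-0.12,0,-1]

```text
time_s: 8.95
ee_pos: [422.1, 312.5, 153.1]
ee_rot: [-180.0, -0.1, 11.4]
force: [-1.5, -0.4, -1.8]
gripper_width: 23.5
gripper_force: 20.0
```

```bash
python3 - <<'E'
from h import *
st,im=shot('wrist','w6');print(st['ee_pos'],st['ee_rot'],st['force'],st['gripper_width'])
print(im[190:250,323].max(1)); print(totool([486.7,84.6,110],st))
A=rot(st['ee_rot'])
for n,x,z in [('collar',15.5,4),('necktop',12,-20),('plugbase',8.5,-20)]:
    print(n,[proj('wrist',st['ee_pos']+A@[x+d,0,z],st)[1].round(1) for d in(-3,0,3)])
E
```

```text
[422.08959555 312.54949814 153.0999917 ] [-1.79972545e+02 -7.83216858e-02  1.13975927e+01] [-1.45469516 -0.418197   -1.8417681 ] 23.549083374934593
[151 151 151 145 148 150 150 145 144 139 133 143 137 133 133 139 138 135
 134 132 136 139 183 192 191 191 192 168 158 158 157 160 155 159 159 154
 156 156 158 158 152 180 212 217 213 217 220 206 154  52  27  39  35  36
  38  39  34  33  40  45]
[0.01823082 0.23624291 0.04301176]
collar [np.float64(212.8), np.float64(208.0), np.float64(203.2)]
necktop [np.float64(233.7), np.float64(228.4), np.float64(223.1)]
plugbase [np.float64(239.8), np.float64(234.6), np.float64(229.3)]
```

>>> apply_moves:
  deltas:
    - [0.004,0.045,0,0,-1]
    - [0.008,0.095,0,0,-1]
    - [0.012,0.145,0,0,-1]
    - [0.019,0.195,0,0,-1]
    - [0.019,0.236,0,0,-1]

```text
time_s: 9.5
ee_pos: [486.8, 82.5, 150.3]
ee_rot: [180.0, 0.2, 11.4]
force: [0.8, 0.2, -2.5]
gripper_width: 23.4
gripper_force: 20.0
```

>>> apply_moves:
  deltas:
    - [0,0,0.02,0,-1]
    - [0,0,0.04,0,-1]
    - [0,0,0.04,0,-1]
    - [0,0,0.04,0,-1]

```text
time_s: 9.9
ee_pos: [486.4, 84.9, 111.2]
ee_rot: [-180.0, 0.2, 11.4]
force: [-0.1, 0.1, -1.7]
gripper_width: 23.9
gripper_force: 20.0
```

```bash
python3 - <<'E'
from h import *
st=env.state();print(st['ee_pos'],st['ee_rot'],st['force'],totool([487.7,84.7,80],st))
E
```

```text
[486.4429375   84.88920207 111.21930741] [-179.99511634    0.19893365   11.39599988] [-0.10269484  0.1008253  -1.71676873] [0.00130328 0.00043651 0.03121493]
```

>>> apply_moves:
  deltas:
    - [0.001,0,0.005,0,-1]
    - [0.001,0,0.01,0,-1]
    - [0.001,0,0.015,0,-1]
    - [0.001,0,0.02,0,-1]
    - [0.001,0,0.02,0,-1]

```text
time_s: 10.4
ee_pos: [487.8, 85.2, 91.7]
ee_rot: [180.0, 0.1, 11.4]
force: [-0.2, -0.7, -2.0]
gripper_width: 23.5
gripper_force: 20.0
```

>>> apply_moves:
  deltas:
    - [0,0,0.004,0,-1]
    - [0,0,0.008,0,-1]
    - [0,0,0.01,0,-1]
    - [0,0,0.01,0,-1]

```text
time_s: 10.8
ee_pos: [488.5, 85.2, 82.4]
ee_rot: [180.0, -0.0, 11.4]
force: [-0.0, -0.1, -1.5]
gripper_width: 23.3
gripper_force: 20.0
```

>>> apply_moves:
  deltas:
    - [0,0,0.002,0,-1]
    - [0,0,0.003,0,-1]
    - [0,0,0.003,0,-1]

```text
time_s: 11.1
ee_pos: [488.9, 85.7, 82.0]
ee_rot: [-180.0, -0.1, 11.4]
force: [-4.6, 0.9, 16.9]
gripper_width: 23.4
gripper_force: 20.0
```

>>> apply_moves:
  deltas:
    - [0,0,-0.002,0,-0.1]
    - [0,0,-0.002,0,-0.1]
    - [0,0,-0.002,0,-0.1]
    - [0,0,-0.04,0,-0.1]
    - [0,0,-0.08,0,-0.1]

```text
time_s: 11.6
ee_pos: [487.2, 84.9, 158.7]
ee_rot: [-180.0, 0.3, 11.4]
force: [0.8, 0.4, 0.4]
gripper_width: 41.2
gripper_force: 0.0
```

>>> apply_moves:
  deltas:
    - [0.01,-0.045,0,0,-0.1]
    - [0.02,-0.09,0,0,-0.1]
    - [0.035,-0.135,0,0,-0.1]
    - [0.05,-0.18,0,0,-0.1]
    - [0.055,-0.207,0,0,-0.1]

```text
time_s: 12.1
ee_pos: [501.8, 302.2, 158.7]
ee_rot: [-180.0, -0.0, 11.5]
force: [0.2, 0.1, -0.0]
gripper_width: 41.0
gripper_force: 0.0
```

>>> apply_moves:
  deltas:
    - [0.02,0,0,0,-0.1]
    - [0.03,0,0.02,0,-0.1]
    - [0.03,0,0.02,0,-0.1]

```text
time_s: 12.4
ee_pos: [530.2, 304.5, 136.3]
ee_rot: [179.9, 0.3, 11.4]
force: [-1.2, -1.4, -1.2]
gripper_width: 40.9
gripper_force: 0.0
```

```bash
cat >> h.py <<'E'
def pins(im,uv,w=25):
    u,v=map(int,np.round(uv));c=im[v-w:v+w+1,u-w:u+w+1];h=cv2.cvtColor(c,cv2.COLOR_BGR2HSV)
    m=cv2.inRange(h,(15,130,150),(35,255,255));y,x=np.nonzero(m)
    return (np.array([x.mean()+u-w,y.mean()+v-w]),len(x),x.std(),y.std()) if len(x) else None
E
python3 - <<'E'
from h import *
st,im=shot('wrist','w7');print(st['ee_pos'],st['ee_rot'],st['time_s'])
uv=proj('wrist',(532.7,305.2,64),st);r=pins(im,uv);print(uv,r)
p=plane('wrist',r[0],64,st);print(p,totool([*p[:2],32],st))
E
```

```text
[530.18659149 304.49039835 136.29222198] [179.89253611   0.29360293  11.39947268] 12.4
[323.28587507 196.92823411] (array([322.66666667, 197.66666667]), 9, np.float64(2.8284271247461903), np.float64(3.018461712712472))
[531.98409722 305.57223023  64.        ] [ 0.00251027 -0.0009008   0.10427922]
```

>>> apply_moves:
  deltas:
    - [0.002,-0.001,0.04,0,-0.1]
    - [0.002,-0.001,0.085,0,-0.1]
    - [0.002,-0.001,0.1045,0,-0.1]
    - [0.002,-0.001,0.1045,0,-0.1]
    - [0.002,-0.001,0.1045,0,-1]

```text
time_s: 12.95
ee_pos: [533.0, 306.3, 36.0]
ee_rot: [-180.0, -0.1, 11.4]
force: [-0.0, 0.0, 0.3]
gripper_width: 35.7
gripper_force: 0.0
```

>>> apply_moves:
  deltas:
    - [0,0,0,0,-1]
    - [0,0,0,0,-1]
    - [0,0,0,0,-1]
    - [0,0,0,0,-1]

```text
time_s: 13.35
ee_pos: [533.9, 306.8, 37.0]
ee_rot: [-180.0, -0.2, 11.4]
force: [-0.5, -0.3, 6.6]
gripper_width: 23.2
gripper_force: 20.0
```

>>> apply_moves:
  deltas:
    - [0,0,-0.03,0,-1]
    - [0,0,-0.08,0,-1]
    - [0,0,-0.12,0,-1]
    - [0,0,-0.12,0,-1]
    - [0,0,-0.12,0,-1]

```text
time_s: 13.85
ee_pos: [532.7, 306.3, 155.9]
ee_rot: [-180.0, -0.1, 11.4]
force: [0.0, -0.3, -1.8]
gripper_width: 23.2
gripper_force: 20.0
```

```bash
python3 - <<'E'
from h import *
st,im=shot('wrist','w8');print(st['ee_pos'],st['ee_rot'],st['force'],st['gripper_width'])
print(im[190:250,323].max(1)); print(totool([548,96.9,110],st))
E
```

```text
[532.68984237 306.32685852 155.89931462] [-1.79969209e+02 -1.00439507e-01  1.13879706e+01] [ 0.04509967 -0.29648113 -1.82024127] 23.21391926885529
[167 167 169 165 169 167 168 161 147 146 144 139 142 143 149 155 145 137
 135 167 197 207 200 184 165 161 163 166 164 166 165 165 167 168 165 163
 163 181 225 225 223 224 226 228 129  63  37  40  39  37  46  36  30  47
  52  47  57  90 102  94]
[-0.02642333  0.20835142  0.0457411 ]
```

```bash
python3 - <<'E'
from h import *
st=env.state();A=rot(st['ee_rot'])
for n,x,z in [('foot',15,36),('collar',15.5,9),('necktop',12,-15),('plugbase',8.5,-15)]:
    print(n,[proj('wrist',st['ee_pos']+A@[x+d,0,z],st)[1].round(1) for d in(-3,0,3)])
E
```

```text
foot [np.float64(198.7), np.float64(194.5), np.float64(190.4)]
collar [np.float64(210.2), np.float64(205.5), np.float64(200.8)]
necktop [np.float64(230.2), np.float64(225.0), np.float64(219.8)]
plugbase [np.float64(236.1), np.float64(231.0), np.float64(225.9)]
```

>>> apply_moves:
  deltas:
    - [-0.006,0.045,0,0,-1]
    - [-0.012,0.095,0,0,-1]
    - [-0.018,0.145,0,0,-1]
    - [-0.026,0.19,0,0,-1]
    - [-0.026,0.208,0,0,-1]

```text
time_s: 14.4
ee_pos: [546.1, 93.2, 152.6]
ee_rot: [179.9, 0.3, 11.2]
force: [0.3, 0.3, -1.4]
gripper_width: 23.5
gripper_force: 20.0
```

>>> apply_moves:
  deltas:
    - [0,0,0.02,0,-1]
    - [0,0,0.04,0,-1]
    - [0,0,0.04,0,-1]
    - [0,0,0.04,0,-1]

```text
time_s: 14.8
ee_pos: [547.3, 97.2, 113.6]
ee_rot: [-180.0, 0.2, 11.4]
force: [0.7, 0.2, -1.4]
gripper_width: 23.3
gripper_force: 20.0
```

```bash
python3 - <<'E'
from h import *
st=env.state();print(st['ee_pos'],st['ee_rot'],st['force'],totool([548.4,96.9,84],st))
E
```

```text
[547.2894913   97.15646614 113.62244303] [-179.99390662    0.19462787   11.39738225] [ 0.71305763  0.15868998 -1.39794485] [0.00113855 0.00047401 0.0296187 ]
```

>>> apply_moves:
  deltas:
    - [0.0005,0,0.005,0,-1]
    - [0.0005,0,0.01,0,-1]
    - [0.0005,0,0.015,0,-1]
    - [0.0005,0,0.02,0,-1]
    - [0.0005,0,0.02,0,-1]

```text
time_s: 15.3
ee_pos: [548.1, 97.3, 94.1]
ee_rot: [180.0, 0.1, 11.4]
force: [-0.2, -0.2, -0.5]
gripper_width: 23.0
gripper_force: 20.0
```

>>> apply_moves:
  deltas:
    - [0,0,0.004,0,-1]
    - [0,0,0.008,0,-1]
    - [0,0,0.011,0,-1]
    - [0,0,0.013,0,-1]
    - [0,0,0.013,0,-1]

```text
time_s: 15.8
ee_pos: [549.4, 96.8, 84.6]
ee_rot: [179.9, -0.1, 11.4]
force: [-3.5, -1.8, 15.5]
gripper_width: 23.0
gripper_force: 20.0
```

>>> apply_moves:
  deltas:
    - [0,0,-0.002,0,-0.1]
    - [0,0,-0.002,0,-0.1]
    - [0,0,-0.002,0,-0.1]
    - [0,0,-0.04,0,-0.1]
    - [0,0,-0.08,0,-0.1]

```text
time_s: 16.3
ee_pos: [547.5, 97.2, 161.0]
ee_rot: [-180.0, 0.3, 11.4]
force: [1.3, 0.0, 0.1]
gripper_width: 40.7
gripper_force: 0.0
```

>>> apply_moves:
  deltas:
    - [-0.02,0.02,-0.04,0,1]
    - [-0.02,0.02,-0.06,0,1]
    - [-0.02,0.02,-0.06,0,1]
    - [-0.02,0.02,-0.06,0,1]

```text
time_s: 16.7
ee_pos: [532.7, 73.8, 221.1]
ee_rot: [-180.0, 0.0, 11.4]
force: [0.3, 1.3, -0.2]
gripper_width: 70.4
gripper_force: 0.0
```

```bash
python3 - <<'E'
from h import *
st,im=shot('wrist','w9');print(st['ee_pos'],st['ee_rot'],st['time_s'])
np.save('w9.npy',np.r_[st['ee_pos'],st['ee_rot']])
for n,p in dict(FR=(498,23.5),FL=(485.7,84.3),BL=(546.5,96.6)).items():
    uv=proj('wrist',(*p,112),st);r=pins(im,uv,18);print(n,uv.round(1),r, r and plane('wrist',r[0],112,st).round(1))
uv=proj('wrist',(626,70.6,121),st);print(uv);u,v=map(int,uv);v0=max(v-55,0)
a=cv2.resize(im[v0:v0+110,max(u-70,0):u+70],None,fx=5,fy=5,interpolation=cv2.INTER_CUBIC);cv2.imwrite('pics/d9.png',a);print(max(u-70,0),v0)
E
```

```text
[532.74976861  73.82757345 221.11419073] [-1.79994652e+02  4.62046686e-02  1.13910759e+01] 16.7
FR [366.8 232.5] (array([365.9, 233.5]), 10, np.float64(2.5865034312755126), np.float64(2.4186773244895647)) [496.8  24.1 112. ]
FL [303.6 232.8] (array([302.375, 232.75 ]), 8, np.float64(2.595067436503337), np.float64(2.331844763272204)) [485.5  85.5 112. ]
BL [302.3 170.3] (array([301.71428571, 169.14285714]), 7, np.float64(2.7105237087157534), np.float64(2.356060357495806)) [547.4  97.4 112. ]
[348.61512355  90.09295521]
278 35
```

View pics/d9.png

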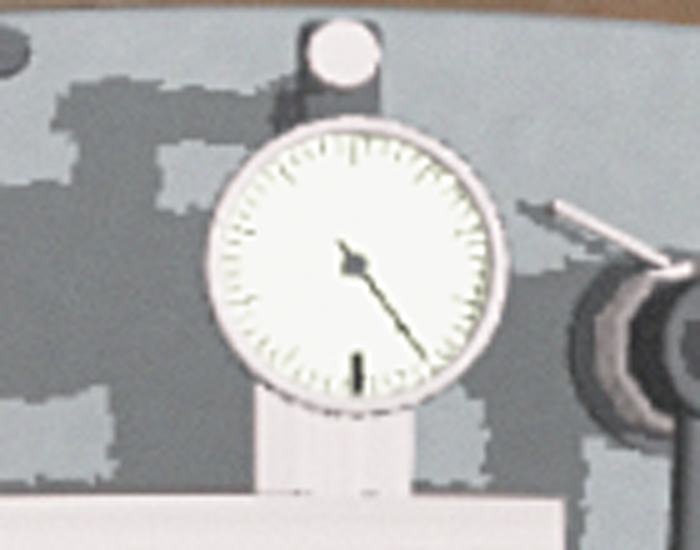

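The zero mark is at crop (357,373), the needle runs from (353,263) to (425,357), and the bezel centre is at (357,265). All three sensors' pins lie within about 1 mm of their socket centres.

```bash
python3 - <<'E'
from h import *
v=np.load('w9.npy');st=dict(ee_pos=v[:3],ee_rot=v[3:])
f=lambda c,z:plane('wrist',np.array(c)/5+[278,35],z,st)
C=f((357,265),121);Pv=f((353,264),121);N=f((425,357),121);Z=f((357,373),118)
print(C,Pv,cross(ray('wrist',np.array((357,265))/5+[278,35],st),ray('top',np.array((355,105))/2.85+[165,135])))
for c in(C,Pv): a=[np.degrees(np.arctan2(*(p-c)[1::-1])) for p in(N,Z)];print(a,a[0]-a[1])
s=env.state();print(s['ee_pos'],s['qpos'],totool([C[0]+1,C[1],125],s))
E
```

```text
[627.95591541  70.30534777 121.        ] [627.97912856  71.01841365 121.        ] (array([628.34822437,  70.33374167, 114.12224875]), np.float64(1.085401592051232))
[np.float64(-131.74182545082212), np.float64(-167.55857384516958)] 35.81674839434746
[np.float64(-130.46316580997916), np.float64(-165.49262476030188)] 35.02945895032272
[532.30322707  73.86169508 220.21671383] [ 6.67383365e+00  1.47797908e+01  9.37835540e+01 -2.82612884e-04
  7.16026863e+01  8.52697853e+01] [0.09431589 0.02261937 0.0949394 ]
```

>>> apply_moves:
  deltas:
    - [0.045,0.01,0,0,1]
    - [0.09,0.02,0.02,0,1]
    - [0.095,0.0225,0.06,0,1]
    - [0.095,0.0225,0.085,0,1]
    - [0.095,0.0225,0.085,0,1]

```text
time_s: 17.25
ee_pos: [626.9, 70.3, 129.9]
ee_rot: [-179.9, 0.8, 11.4]
force: [-0.6, -0.3, -0.1]
gripper_width: 91.0
gripper_force: 0.0
```

>>> apply_moves:
  deltas:
    - [0,0,0.012,0,1]
    - [0,0,0.024,0,1]
    - [0,0,0.03,0,1]
    - [0,0,0.03,0,1]

```text
time_s: 17.65
ee_pos: [630.1, 70.5, 106.5]
ee_rot: [-180.0, 0.1, 11.4]
force: [-0.4, -1.3, 0.2]
gripper_width: 91.3
gripper_force: 0.0
```

>>> apply_moves:
  deltas:
    - [0,0,0,0,0]
    - [0,0,0,0,0]
    - [0,0,0,0,-1]
    - [0,0,0,0,-1]
    - [0,0,0,0,-1]
  grip_force: 12

```text
time_s: 18.15
ee_pos: [630.7, 70.5, 107.2]
ee_rot: [180.0, -0.0, 11.4]
force: [-0.1, 1.2, 0.7]
gripper_width: 54.1
gripper_force: 1.8
```

>>> apply_moves:
  deltas:
    - [0,0,0,-0.12,-1]
    - [0,0,0,-0.25,-1]
    - [0,0,0,-0.38,-1]
    - [0,0,0,-0.5,-1]
    - [0,0,0,-0.618,-1]

```text
time_s: 18.65
ee_pos: [630.5, 71.0, 107.1]
ee_rot: [-180.0, -0.0, 47.1]
force: [-0.9, 1.1, -0.0]
gripper_width: 53.6
gripper_force: 12.0
```

>>> apply_moves:
  deltas:
    - [0,0,0,0,-1]
    - [0,0,0,0,-1]
    - [0,0,0,0,1]
    - [0,0,0,0,1]
    - [0,0,0,0,1]

```text
time_s: 19.15
ee_pos: [630.7, 70.2, 106.8]
ee_rot: [180.0, 0.0, 46.8]
force: [0.7, 0.1, 0.5]
gripper_width: 74.8
gripper_force: 0.0
```

>>> apply_moves:
  deltas:
    - [0,0,0,0,1]
    - [0,0,-0.03,0,1]
    - [-0.02,0.01,-0.06,0,1]
    - [-0.05,0.05,-0.11,0,1]
    - [-0.05,0.05,-0.11,0,1]

```text
time_s: 19.65
ee_pos: [634.5, -2.6, 220.8]
ee_rot: [179.7, -0.2, 46.7]
force: [1.1, 1.1, -0.0]
gripper_width: 91.1
gripper_force: 0.0
```

>>> apply_moves:
  deltas:
    - [0,0,0,0.15,0]
    - [0,0,0,0.3,0]
    - [0,0,0,0.45,0]
    - [0,0,0,0.6,0]
    - [0,0,0,0.618,0]

```text
time_s: 20.15
ee_pos: [632.8, -0.4, 216.9]
ee_rot: [180.0, 0.0, 11.3]
force: [-1.4, -0.0, 0.4]
gripper_width: 54.0
gripper_force: 0.0
```

```bash
python3 - <<'E'
from h import *
st=env.state();print(st['ee_pos'],st['ee_rot'],st['time_s'],totool([540,50,220],st))
E
```

```text
[ 6.32798756e+02 -3.85762877e-01  2.16871983e+02] [1.79987446e+02 7.53430992e-03 1.13300852e+01] 20.15 [-0.08109183 -0.06763448 -0.00313217]
```

>>> apply_moves:
  deltas:
    - [-0.05,-0.01,0,0,-0.1]
    - [-0.1,-0.02,0,0,-0.1]
    - [-0.1,-0.02,0,0,-0.1]

```text
time_s: 20.45
ee_pos: [523.4, -0.3, 215.6]
ee_rot: [-179.9, 0.5, 11.5]
force: [0.6, -0.6, 0.8]
gripper_width: 41.3
gripper_force: 0.0
```

```bash
python3 - <<'E'
from h import *
st,im=shot('wrist','w10');print(st['ee_pos'],st['ee_rot'],st['time_s'])
np.save('w10.npy',np.r_[st['ee_pos'],st['ee_rot']])
u,v=proj('wrist',(628,70.3,121),st);print(u,v);
a=cv2.resize(im[0:240,200:520],None,fx=2.5,fy=2.5,interpolation=cv2.INTER_CUBIC)
u,v=int(u),int(v);v0=max(v-34,0);d=cv2.resize(im[v0:v0+68,u-34:u+34],(272,272),interpolation=cv2.INTER_CUBIC);a[328:600,0:272]=d
print(u-34,v0);cv2.imwrite('pics/d10.png',a)
E
```

```text
[ 5.23425790e+02 -2.81088964e-01  2.15622242e+02] [-179.90402219    0.48639234   11.54389082] 20.45
267.0482179989265 60.24406365662023
233 26
```

View pics/d10.png

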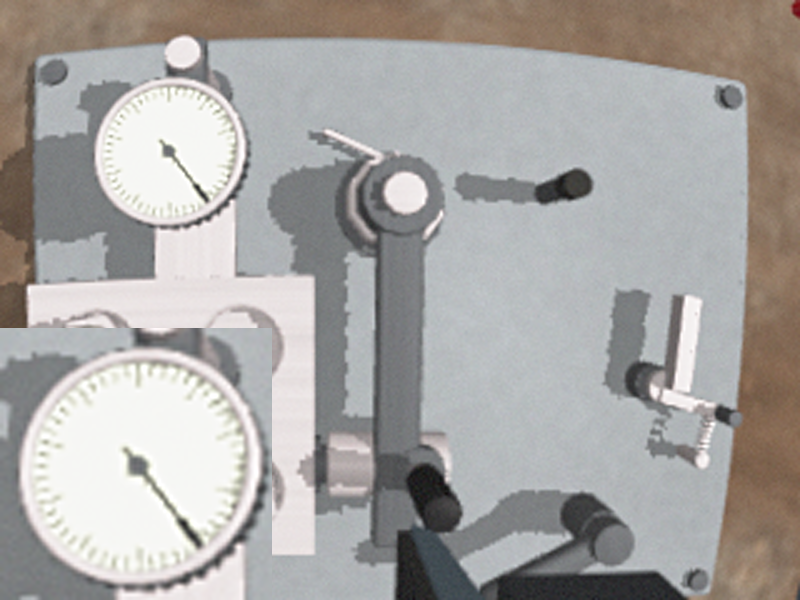

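The zero mark now lies under the needle. The hammer post's top is at crop (440,513), its hinge cap at (405,193), and the safety pivot at (612,543). Next I'll locate the post and plan the arc.

```bash
python3 - <<'E'
from h import *
v=np.load('w10.npy');st=dict(ee_pos=v[:3],ee_rot=v[3:]);v=np.load('w4.npy');s4=dict(ee_pos=v[:3],ee_rot=v[3:])
ox,oy,yaw=np.load('T.npy');Rm=np.array([[np.cos(yaw),-np.sin(yaw)],[np.sin(yaw),np.cos(yaw)]]);loc=lambda p:(Rm.T@(p[:2]-[ox,oy])).round(1)
f=lambda c:np.array(c)/2.5+[200,0]
for n,c,z in [('top',(441,514),124),('base',(424,468),76),('hinge',(405,193),77),('shinge',(612,543),60),('pinw',(697,460),30),('pinb',(735,418),54)]:
    p=plane('wrist',f(c),z,st);print(n,f(c),p.round(1),loc(p))
im=cv2.imread('pics/w4.png')
for n,b in [('w4',(425,110,470,140)),('w4peg',(455,175,492,200))]:
    m=(im[b[1]:b[3],b[0]:b[2]].max(2)<50).astype(np.uint8);k,l,s,c=cv2.connectedComponentsWithStats(m);i=1+s[1:,4].argmax();print(n,s[i][:4]+[b[0],b[1],0,0],c[i]+b[:2])
    y,x=np.nonzero(l==i);print([(int(x[j]+b[0]),int(y[j]+b[1])) for j in(x.argmax(),x.argmin())])
print('tritop',cross(ray('wrist',f((441,514)),st),ray('wrist',(460,127.5),s4)))
print(env.state()['qpos'])
E
```

```text
top [376.4 205.6] [521.7 -48.9 124. ] [-62.2   1.3]
base [369.6 187.2] [526.3 -48.5  76. ] [-57.6   0.8]
hinge [362.   77.2] [634.4 -16.1  77. ] [54.8 11.1]
shinge [444.8 217.2] [ 505.8 -150.1   60. ] [-98.  -94.7]
pinw [478.8 184. ] [ 550.  -199.8   30. ] [ -64.5 -152.2]
pinb [494.  167.2] [ 577.8 -200.1   54. ] [ -37.3 -158.1]
w4 [433 117  24  18] [443.22846442 124.79400749]
[(456, 119), (433, 122)]
w4peg [460 178  22  18] [469.77948718 185.09230769]
[(481, 186), (460, 181)]
tritop (array([522.05347221, -49.05869095, 127.64101828]), np.float64(2.343245087855134))
[-1.27649885e+00  1.39869842e+01  9.53803134e+01 -1.07826336e-02
  7.07634308e+01  7.72032396e+01]
```

>>> apply_moves:
  deltas:
    - [0,0,0,-0.15,-0.1]
    - [0,0,0,-0.3,-0.1]
    - [0,0,0,-0.45,-0.1]
    - [0,0,0,-0.6,-0.1]
    - [0,0,0,-0.75,-0.1]

```text
time_s: 21.0
ee_pos: [532.7, -0.4, 217.3]
ee_rot: [179.9, -0.1, 54.8]
force: [0.1, 0.4, 1.3]
gripper_width: 40.9
gripper_force: 0.0
```

>>> apply_moves:
  deltas:
    - [0,0,0,-0.035,-0.1]
    - [0,0,0,-0.035,-0.1]
    - [0,0,0,-0.035,-0.1]

```text
time_s: 21.3
ee_pos: [531.9, -0.4, 217.1]
ee_rot: [179.9, -0.0, 56.4]
force: [0.0, -0.4, -0.2]
gripper_width: 41.2
gripper_force: 0.0
```

```bash
python3 - <<'E'
from h import *
v=np.load('w10.npy');st=dict(ee_pos=v[:3],ee_rot=v[3:]);v=np.load('w4.npy');s4=dict(ee_pos=v[:3],ee_rot=v[3:])
print(cross(ray('wrist',(362,77.2),st),ray('wrist',(441,15),s4)))
s=env.state();print(s['ee_pos'],s['ee_rot'],totool([521.9,-48.9,140],s))
E
```

```text
(array([636.63995268, -15.57914962,  66.38953773]), np.float64(1.0572487442471687))
[ 5.31938574e+02 -3.55911794e-01  2.17093724e+02] [ 1.79944700e+02 -2.94177240e-02  5.63712575e+01] [-0.04601895  0.01845122  0.07708795]
```

>>> apply_moves:
  deltas:
    - [-0.03,0.01,0.02,0,-0.1]
    - [-0.046,0.0185,0.05,0,-0.1]
    - [-0.046,0.0185,0.077,0,-0.1]
    - [-0.046,0.0185,0.077,0,-0.1]
    - [-0.046,0.0185,0.077,0,-0.1]

```text
time_s: 21.8
ee_pos: [521.4, -48.9, 140.4]
ee_rot: [180.0, -0.0, 56.4]
force: [-0.3, -0.3, 0.3]
gripper_width: 41.3
gripper_force: 0.0
```

```bash
python3 - <<'E'
from h import *
st,im=shot('wrist','w11');print(st['ee_pos'],st['ee_rot'],totool([521.9,-48.9,84],st))
uv=proj('wrist',(521.9,-48.9,124),st);print(uv);u,v=map(int,uv)
cv2.imwrite('pics/d11.png',cv2.resize(im[v-60:v+60,u-80:u+80],None,fx=4,fy=4));
E
```

```text
[521.4318357  -48.90461215 140.36094976] [ 1.79981498e+02 -9.43071753e-03  5.63651085e+01] [0.00025388 0.00036903 0.05636111]
[325.84357986 225.75549224]
```

View pics/d11.png

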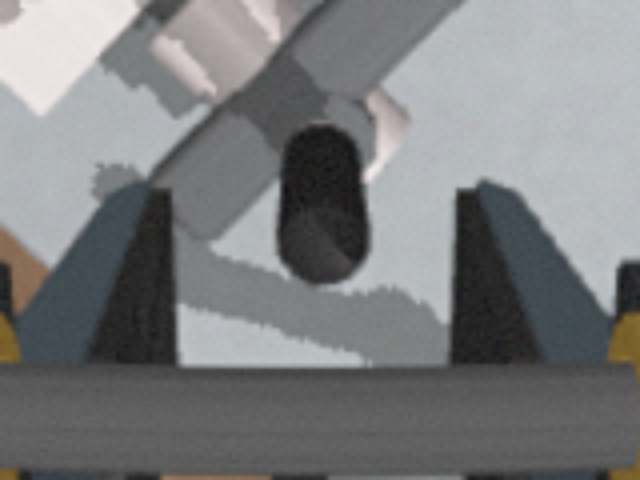

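The post's top is at crop (322,243), exactly where predicted, and centred between the fingers.

>>> apply_moves:
  deltas:
    - [0,0,0.03,0,-0.1]
    - [0,0,0.055,0,-0.1]
    - [0,0,0.055,0,-0.1]
    - [0,0,0.055,0,-1]
    - [0,0,0.055,0,-1]
  grip_force: 40

```text
time_s: 22.35
ee_pos: [522.5, -48.9, 87.0]
ee_rot: [179.8, -0.1, 56.4]
force: [-0.6, 0.7, 0.7]
gripper_width: 27.5
gripper_force: 0.0
```

>>> apply_moves:
  deltas:
    - [0,0,0,0,-1]
    - [0,0,0,0,-1]
    - [0,0,0,0,-1]

```text
time_s: 22.65
ee_pos: [522.9, -49.5, 86.4]
ee_rot: [179.7, -0.1, 56.4]
force: [2.4, -3.0, 4.3]
gripper_width: 15.3
gripper_force: 40.0
```

```bash
python3 - <<'E'
from h import *
s=env.state();print(s['ee_pos'],s['force'],s['gripper_width'])
H=np.array([635.3,-15.8]);A=rot(s['ee_rot']);d=np.array([521.9,-48.9])-H;a0=np.arctan2(d[1],d[0])
P=lambda t:H+118*np.array([np.cos(a0+t),np.sin(a0+t)])
for t in np.arange(0,1.46,.05): 
    q=A.T@np.r_[P(t)-P(0),0];print(round(t,2),(q[:2]/1000).round(4),P(t).round(1))
E
```

```text
[522.9029131  -49.52520944  86.44915223] [ 2.36947016 -3.04743385  4.27645608] 15.32371370349678
0.0 [0. 0.] [522.  -48.9]
0.05 [-0.0037  0.0046] [523.8 -54.5]
0.1 [-0.0071  0.0094] [525.9 -60. ]
0.15 [-0.0103  0.0143] [528.2 -65.4]
0.2 [-0.0133  0.0194] [530.9 -70.7]
0.25 [-0.016   0.0247] [533.7 -75.9]
0.3 [-0.0184  0.0301] [536.9 -80.9]
0.35 [-0.0206  0.0356] [540.2 -85.7]
0.4 [-0.0225  0.0411] [543.8 -90.4]
0.45 [-0.0241  0.0468] [547.7 -94.8]
0.5 [-0.0254  0.0526] [551.7 -99.1]
0.55 [-0.0264  0.0584] [ 556.  -103.2]
0.6 [-0.0272  0.0642] [ 560.5 -107. ]
0.65 [-0.0276  0.0701] [ 565.1 -110.7]
0.7 [-0.0277  0.076 ] [ 570.  -114.1]
0.75 [-0.0276  0.0819] [ 575.  -117.2]
0.8 [-0.0272  0.0878] [ 580.1 -120.1]
0.85 [-0.0264  0.0937] [ 585.4 -122.7]
0.9 [-0.0254  0.0995] [ 590.8 -125.1]
0.95 [-0.0241  0.1052] [ 596.3 -127.2]
1.0 [-0.0225  0.1109] [ 601.9 -129. ]
1.05 [-0.0206  0.1165] [ 607.6 -130.5]
1.1 [-0.0184  0.122 ] [ 613.4 -131.7]
1.15 [-0.016   0.1273] [ 619.2 -132.7]
1.2 [-0.0133  0.1326] [ 625.1 -133.4]
1.25 [-0.0103  0.1377] [ 631.  -133.7]
1.3 [-0.0071  0.1426] [ 636.9 -133.8]
1.35 [-0.0037  0.1474] [ 642.8 -133.6]
1.4 [0.    0.152] [ 648.6 -133. ]
1.45 [0.0039 0.1564] [ 654.5 -132.2]
```

>>> apply_moves:
  deltas:
    - [-0.004,0.005,0,0,-1]
    - [-0.007,0.009,0,0,-1]
    - [-0.013,0.019,0,0,-1]
    - [-0.018,0.03,0,0,-1]
    - [-0.0225,0.041,0,0,-1]

```text
time_s: 23.15
ee_pos: [539.7, -88.6, 86.2]
ee_rot: [-179.6, 0.0, 56.4]
force: [-8.3, 5.8, 14.6]
gripper_width: 15.3
gripper_force: 40.0
```

>>> apply_moves:
  deltas:
    - [-0.003,0.0115,0,0,-1]
    - [-0.0045,0.023,0,0,-1]
    - [-0.005,0.035,0,0,-1]
    - [-0.0045,0.047,0,0,-1]
    - [-0.003,0.0585,0,0,-1]

```text
time_s: 23.65
ee_pos: [584.0, -126.4, 86.1]
ee_rot: [-179.5, 0.4, 56.5]
force: [-14.3, -3.4, 16.5]
gripper_width: 15.3
gripper_force: 40.0
```

```bash
python3 - <<'E'
from h import *
s=env.state();p=s['ee_pos'][:2]-[635.3,-15.8];print(s['ee_pos'],s['ee_rot'],s['force'],s['torque'],s['gripper_width'],np.hypot(*p),np.arctan2(p[1],p[0])%6.283-np.radians(196.27))
E
```

```text
[ 584.00698712 -126.38466327   86.09429594] [-179.47378268    0.4348119    56.49456495] [-14.26753131  -3.37389275  16.54867336] [-0.79427722  2.14419003  0.4522228 ] 15.287899236964396 121.90135733844278 0.8523467676477177
```

>>> apply_moves:
  deltas:
    - [0,0,0,0,-1]
    - [0,0,0,0,-1]
    - [0,0,0,0,-1]

```text
time_s: 23.95
ee_pos: [584.8, -126.6, 86.1]
ee_rot: [-179.6, 0.4, 56.4]
force: [-12.3, -4.2, 13.9]
gripper_width: 15.4
gripper_force: 40.0
```

```bash
python3 - <<'E'
from h import *
s=env.state();p=s['ee_pos'][:2]-[635.3,-15.8];print(s['ee_pos'],s['ee_rot'],s['force'],s['torque'],s['gripper_width'],np.hypot(*p),np.arctan2(p[1],p[0])%6.283-np.radians(196.27))
E
```

```text
[ 584.76073268 -126.56960717   86.07847808] [-179.5980407     0.39136895   56.4412354 ] [-12.27002636  -4.21553049  13.88693683] [-0.83487101  1.79541325  0.16749751] 15.375901407937727 121.7543568544431 0.8586019556017277
```

```bash
python3 - <<'E'
from h import *
s=env.state();A=rot(s['ee_rot']);H=np.array([636.7,-20.6]);a0=np.radians(193.9)
for t in [.873,.95,1,1.05,1.1,1.15,1.2,1.25,1.3,1.35,1.4,1.43,1.46]:
    P=H+118*np.array([np.cos(a0+t),np.sin(a0+t)]);print(t,P.round(1),(A.T@np.r_[P-s['ee_pos'][:2],0]/1000)[:2].round(4))
E
```

```text
0.873 [ 584.8 -126.6] [0.     0.0001]
0.95 [ 593.1 -130.3] [0.0015 0.009 ]
1 [ 598.7 -132.3] [0.0029 0.0148]
1.05 [ 604.3 -134.1] [0.0046 0.0204]
1.1 [ 610.  -135.5] [0.0065 0.026 ]
1.15 [ 615.8 -136.7] [0.0087 0.0315]
1.2 [ 621.6 -137.6] [0.0112 0.0368]
1.25 [ 627.5 -138.2] [0.0139 0.0421]
1.3 [ 633.4 -138.6] [0.0169 0.0471]
1.35 [ 639.3 -138.6] [0.0201 0.0521]
1.4 [ 645.2 -138.3] [0.0236 0.0568]
1.43 [ 648.7 -138. ] [0.0258 0.0596]
1.46 [ 652.2 -137.6] [0.0281 0.0623]
```

>>> apply_moves:
  deltas:
    - [0.0015,0.009,0,0,-1]
    - [0.003,0.015,0,0,-1]
    - [0.0046,0.0205,0,0,-1]
    - [0.0065,0.026,0,0,-1]
    - [0.0087,0.0315,0,0,-1]

```text
time_s: 24.45
ee_pos: [615.3, -137.0, 86.0]
ee_rot: [-179.5, 0.5, 56.5]
force: [-13.3, -5.0, 14.2]
gripper_width: 15.3
gripper_force: 40.0
```

>>> apply_moves:
  deltas:
    - [0.0025,0.0055,0,0,-1]
    - [0.0052,0.0106,0,0,-1]
    - [0.0052,0.0106,0,0,-1]
    - [0.0052,0.0106,0,0,-1]

```text
time_s: 24.85
ee_pos: [627.6, -138.8, 86.1]
ee_rot: [-179.6, 0.4, 56.5]
force: [-11.3, -5.0, 12.5]
gripper_width: 15.2
gripper_force: 40.0
```

```bash
cat > q.py <<'E'
from h import *
s=env.state()
for H,a in [((635.3,-15.8),196.27),((636.7,-20.6),193.9)]:
    p=s['ee_pos'][:2]-H;print(np.hypot(*p).round(1),(np.arctan2(p[1],p[0])%6.283-np.radians(a)).round(3))
print(s['ee_pos'],s['ee_rot'],s['force'],s['torque'],s['gripper_width'],s['time_s'])
E
python3 q.py
```

```text
123.3 1.224
118.6 1.251
[ 627.55360297 -138.8194199    86.05641648] [-179.6212005     0.43484236   56.46944904] [-11.31500769  -5.00416474  12.49451628] [-0.99918134  1.7910419   0.31119524] 15.18342011492746 24.85
```

>>> apply_moves:
  deltas:
    - [0.003,0.005,0,0,-1]
    - [0.0062,0.01,0,0,-1]
    - [0.0079,0.0124,0,0,-1]
    - [0.0097,0.0148,0,0,-1]
    - [0.0097,0.0148,0,0,-1]

```text
time_s: 25.35
ee_pos: [645.3, -138.9, 86.1]
ee_rot: [-179.6, 0.4, 56.5]
force: [-11.9, -4.9, 12.4]
gripper_width: 15.1
gripper_force: 40.0
```

```bash
python3 q.py
```

```text
123.5 1.368
118.6 1.401
[ 645.32311041 -138.8891096    86.06941746] [-179.6139952     0.43937982   56.48229602] [-11.85528341  -4.89955383  12.39406584] [-0.9031389   1.72269669  0.35731256] 15.11295258649312 25.35
```

>>> apply_moves:
  deltas:
    - [0.0015,0.0019,0,0,-1]
    - [0.003,0.0037,0,0,-1]
    - [0.003,0.0037,0,0,-1]

```text
time_s: 25.65
ee_pos: [649.7, -138.3, 86.1]
ee_rot: [-179.6, 0.5, 56.5]
force: [-14.2, -4.5, 13.1]
gripper_width: 15.3
gripper_force: 40.0
```

```bash
python3 q.py
```

```text
123.4 1.404
118.5 1.438
[ 649.69381308 -138.33531868   86.09010138] [-179.57392084    0.45199594   56.48996817] [-14.23375426  -4.4953011   13.0956652 ] [-0.8803044   1.83790319  0.43382262] 15.33403334136388 25.65
```

>>> apply_moves:
  deltas:
    - [-0.0007,-0.0009,0,0,-1]
    - [-0.0014,-0.0018,0,0,-1]
    - [-0.0021,-0.0027,0,0,-1]
    - [-0.0028,-0.0036,0,0,-1]
    - [-0.0035,-0.0045,0,0,-1]

```text
time_s: 26.15
ee_pos: [645.0, -138.9, 86.1]
ee_rot: [-179.7, 0.4, 56.4]
force: [-9.8, -5.0, 10.9]
gripper_width: 15.1
gripper_force: 40.0
```

>>> apply_moves:
  deltas:
    - [-0.0007,-0.0009,0,0,-1]
    - [-0.0014,-0.0018,0,0,-1]
    - [-0.0021,-0.0027,0,0,-1]
    - [-0.0028,-0.0037,0,0,-1]
    - [-0.0028,-0.0037,0,0,-1]

```text
time_s: 26.65
ee_pos: [641.7, -139.2, 86.1]
ee_rot: [-179.8, 0.3, 56.3]
force: [-6.0, -5.0, 9.2]
gripper_width: 15.6
gripper_force: 40.0
```

```bash
python3 q.py
```

```text
123.5 1.339
118.7 1.37
[ 641.7095845  -139.16484539   86.07972171] [-179.84291948    0.26469286   56.33064888] [-5.96169719 -4.96063793  9.22760875] [-0.97431394  1.01943564 -0.36739219] 15.600403448598378 26.65
```

>>> apply_moves:
  deltas:
    - [-0.0005,-0.0007,0,0,-1]
    - [-0.001,-0.0014,0,0,-1]
    - [-0.0014,-0.002,0,0,-1]
    - [-0.0014,-0.002,0,0,-1]

```text
time_s: 27.05
ee_pos: [641.6, -139.2, 86.1]
ee_rot: [179.9, 0.1, 56.3]
force: [-1.3, -3.9, 5.9]
gripper_width: 14.8
gripper_force: 40.0
```

```bash
python3 q.py
```

```text
123.5 1.338
118.7 1.369
[ 641.5975153  -139.1590598    86.09980679] [1.79919824e+02 1.12682155e-01 5.63117556e+01] [-1.25475252 -3.86926039  5.8730576 ] [-0.91073727  0.32476703 -0.33490179] 14.84997441743904 27.05
```

>>> apply_moves:
  deltas:
    - [-0.001,0.0003,0,0,-1]
    - [-0.0019,0.0006,-0.001,0,-1]
    - [-0.0019,0.0006,-0.001,0,-1]

```text
time_s: 27.35
ee_pos: [641.5, -139.2, 86.1]
ee_rot: [-180.0, -0.0, 56.3]
force: [2.1, -0.3, 2.7]
gripper_width: 15.3
gripper_force: 40.0
```

>>> apply_moves:
  deltas:
    - [0,0,0,0,-1]
    - [0,0,0,0,-1]
  grip_force: 8

```text
time_s: 27.55
ee_pos: [641.5, -139.2, 86.1]
ee_rot: [180.0, -0.0, 56.4]
force: [0.7, 0.3, 2.9]
gripper_width: 15.6
gripper_force: 8.0
```

>>> apply_moves:
  deltas:
    - [0,0,0,0,-0.55]
    - [0,0,0,0,-0.3]
    - [0,0,0,0,-0.1]
    - [0,0,0,0,-0.1]
    - [0,0,0,0,-0.1]

```text
time_s: 28.05
ee_pos: [641.2, -139.3, 85.8]
ee_rot: [-180.0, 0.0, 56.4]
force: [-0.4, 0.2, 0.6]
gripper_width: 41.1
gripper_force: 0.0
```

>>> apply_moves:
  deltas:
    - [0,0,-0.02,0,-0.1]
    - [0,0,-0.05,0,-0.1]
    - [0,0,-0.09,0,-0.1]
    - [0,0,-0.13,0,-0.1]
    - [0,0,-0.13,0,-0.1]

```text
time_s: 28.55
ee_pos: [644.4, -140.0, 222.9]
ee_rot: [179.3, -0.3, 56.4]
force: [-0.0, 0.2, 1.1]
gripper_width: 41.1
gripper_force: 0.0
```

```bash
python3 - <<'E'
from h import *
s=env.state();print(s['ee_pos'],s['ee_rot'],s['force'],s['qpos'],totool([440,-100,216],s))
E
```

```text
[ 644.44575539 -140.04817311  222.89073142] [179.31300552  -0.25439361  56.3670656 ] [-0.00942208  0.23532945  1.10736049] [-1.32594414e+01  2.54024273e+01  7.73116294e+01 -7.21584412e-04
  7.65533630e+01  2.03751815e+01] [-0.079922   -0.19246818  0.00422855]
```

>>> apply_moves:
  deltas:
    - [-0.028,-0.038,0,0,-0.1]
    - [-0.056,-0.076,0,0,-0.1]
    - [-0.084,-0.114,0,0,-0.1]
    - [-0.112,-0.152,0,0,-0.1]
    - [-0.126,-0.17,0,0,-0.1]

```text
time_s: 29.05
ee_pos: [425.8, -149.5, 215.4]
ee_rot: [-179.9, 0.1, 56.3]
force: [-0.2, -0.1, 0.5]
gripper_width: 41.3
gripper_force: 0.0
```

>>> apply_moves:
  deltas:
    - [0,0,0,0,-0.1]
    - [0,0,0,0,-0.1]

```text
time_s: 29.25
ee_pos: [430.4, -150.2, 216.1]
ee_rot: [179.9, -0.0, 56.3]
force: [1.3, -1.4, 0.7]
gripper_width: 41.1
gripper_force: 0.0
```

```bash
python3 - <<'E'
from h import *
st,im=shot('wrist','w12');print(st['ee_pos'],st['ee_rot'],st['time_s'])
np.save('w12.npy',np.r_[st['ee_pos'],st['ee_rot']])
print(proj('wrist',(477,-100,107),st),proj('wrist',(505.5,-150.2,60),st),proj('wrist',(641.5,-139,124),st))
cv2.imwrite('pics/d12.png',cv2.resize(im[0:240,200:520],None,fx=2.5,fy=2.5,interpolation=cv2.INTER_CUBIC))
E
```

```text
[ 430.40185789 -150.21048125  216.11552273] [ 1.79922316e+02 -2.84138105e-02  5.63342983e+01] 29.25
[336.64116448 117.22815356] [382.54599237 141.45519603] [504.05437994  65.42945804]
```

View pics/d12.png

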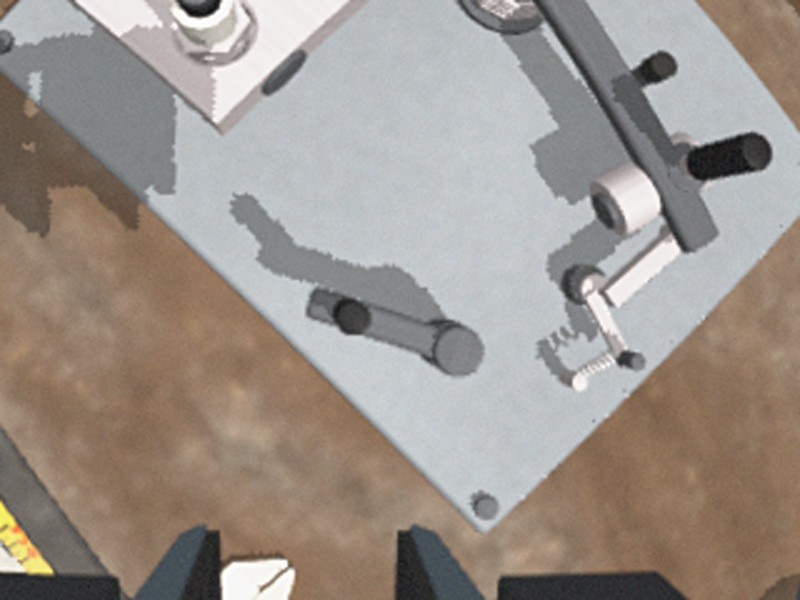

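The hammer is cocked on the catch, with its post at crop (757,152) and the pawl behind the arm. The safety peg's top is at crop (353,317) and its pivot cap at (460,349).

```bash
python3 - <<'E'
from h import *
v=np.load('w12.npy');st=dict(ee_pos=v[:3],ee_rot=v[3:]);v=np.load('w4.npy');s4=dict(ee_pos=v[:3],ee_rot=v[3:])
f=lambda c:np.array(c)/2.5+[200,0]
P=plane('wrist',f((353,317)),107,st);print(P,cross(ray('wrist',f((353,317)),st),ray('wrist',(477,187),s4)))
ox,oy,yaw=np.load('T.npy')
for z in(50,60,70):
    H=plane('wrist',f((460,349)),z,st);print(H,np.hypot(*(P-H)[:2]),cross(ray('wrist',f((460,349)),st),ray('wrist',(495,167),s4)))
H=plane('wrist',f((460,349)),60,st)[:2];d=P[:2]-H;a0=np.arctan2(d[1],d[0]);hh=np.array([636,-18.])-H;a1=np.arctan2(hh[1],hh[0]);print(np.degrees([a0,a1]))
s=env.state();A=rot(s['ee_rot']);print(totool([*P[:2],125],s))
for t in np.arange(0,1.66,.1):
    q=H+50*np.array([np.cos(a0-t),np.sin(a0-t)]);print(t.round(1),q.round(1),(A.T@np.r_[q-P[:2],0]/1000)[:2].round(4))
E
```

```text
[ 475.6581359  -109.50274102  107.        ] (array([ 476.85153906, -110.86769886,   90.21085626]), np.float64(1.6533208768090717))
[ 509.08438056 -151.21217082   50.        ] 53.450821942104774 (array([ 508.31275891, -151.72841813,   46.00183067]), np.float64(2.497510547997312))
[ 507.9083704  -149.35614957   60.        ] 51.26764865335756 (array([ 508.31275891, -151.72841813,   46.00183067]), np.float64(2.497510547997312))
[ 506.73236024 -147.50012832   70.        ] 49.08572969964168 (array([ 508.31275891, -151.72841813,   46.00183067]), np.float64(2.497510547997312))
[128.9805282   45.72089014]
[0.05860107 0.01448723 0.09105252]
0.0 [ 476.5 -110.5] [-0.0004  0.0012]
0.1 [ 480.5 -107.5] [0.0043 0.0029]
0.2 [ 484.8 -105. ] [0.0088 0.0051]
0.3 [ 489.3 -102.9] [0.0131 0.0078]
0.4 [ 494.1 -101.3] [0.017  0.0108]
0.5 [ 498.9 -100.2] [0.0207 0.0142]
0.6 [503.9 -99.5] [0.024 0.018]
0.7 [508.9 -99.4] [0.0268 0.0221]
0.8 [513.9 -99.7] [0.0293 0.0264]
0.9 [ 518.8 -100.6] [0.0313 0.031 ]
1.0 [ 523.6 -101.9] [0.0329 0.0357]
1.1 [ 528.3 -103.7] [0.034  0.0406]
1.2 [ 532.7 -106. ] [0.0346 0.0456]
1.3 [ 536.9 -108.7] [0.0347 0.0506]
1.4 [ 540.9 -111.8] [0.0342 0.0555]
1.5 [ 544.5 -115.2] [0.0333 0.0605]
1.6 [ 547.7 -119.1] [0.0319 0.0653]
```

>>> apply_moves:
  deltas:
    - [0.03,0.008,0.03,0,-0.1]
    - [0.058,0.015,0.06,0,-0.1]
    - [0.058,0.015,0.091,0,-0.1]
    - [0.058,0.015,0.091,0,-0.1]
    - [0.058,0.015,0.091,0,-0.1]

```text
time_s: 29.8
ee_pos: [475.5, -110.0, 124.8]
ee_rot: [-179.9, 0.0, 56.4]
force: [-0.3, 0.6, 0.3]
gripper_width: 41.1
gripper_force: 0.0
```

>>> apply_moves:
  deltas:
    - [0,0,0.02,0,-0.1]
    - [0,0,0.04,0,-0.1]
    - [0,0,0.054,0,-0.1]
    - [0,0,0.054,0,-0.1]
    - [0,0,0.054,0,-1]
  grip_force: 15

```text
time_s: 30.3
ee_pos: [476.0, -110.7, 72.5]
ee_rot: [179.8, -0.1, 56.3]
force: [-1.1, 0.3, 0.1]
gripper_width: 35.8
gripper_force: 0.0
```

>>> apply_moves:
  deltas:
    - [0,0,0,0,-1]
    - [0,0,0,0,-1]
    - [0,0,0,0,-1]
    - [0,0,0,0,-1]

```text
time_s: 30.7
ee_pos: [476.2, -110.9, 71.8]
ee_rot: [179.8, -0.0, 56.4]
force: [2.1, -3.0, 2.7]
gripper_width: 12.6
gripper_force: 15.0
```

>>> apply_moves:
  deltas:
    - [0.009,0.0045,0,0,-1]
    - [0.0172,0.01,0,0,-1]
    - [0.024,0.017,0,0,-1]
    - [0.0294,0.0255,0,0,-1]
    - [0.0294,0.0255,0,0,-1]

```text
time_s: 31.2
ee_pos: [512.4, -97.4, 71.4]
ee_rot: [-179.8, -0.2, 56.3]
force: [1.4, 6.7, 5.8]
gripper_width: 12.1
gripper_force: 15.0
```

>>> apply_moves:
  deltas:
    - [0.0036,0.0093,0,0,-1]
    - [0.0052,0.019,0,0,-1]
    - [0.005,0.029,0,0,-1]
    - [0.0038,0.034,0,0,-1]
    - [0.0038,0.034,0,0,-1]

```text
time_s: 31.7
ee_pos: [542.4, -113.8, 71.0]
ee_rot: [-179.8, -0.1, 56.3]
force: [-0.5, 6.4, 3.0]
gripper_width: 12.2
gripper_force: 15.0
```

```bash
python3 - <<'E'
from h import *
s=env.state();p=s['ee_pos'][:2]-[507.9,-149.4];print(s['ee_pos'],s['force'],np.hypot(*p),np.degrees(np.arctan2(p[1],p[0])))
E
```

```text
[ 542.39846231 -113.83662931   70.98409958] [-0.53647851  6.41507382  3.03898478] 49.54691954571166 45.87080304987779
```

>>> apply_moves:
  deltas:
    - [-0.0006,0.003,0,0,-1]
    - [-0.0012,0.0055,0,0,-1]
    - [-0.0012,0.0055,0,0,-1]

```text
time_s: 32.0
ee_pos: [542.5, -114.0, 70.9]
ee_rot: [-179.2, -0.2, 56.2]
force: [-7.2, 17.5, 10.5]
gripper_width: 12.7
gripper_force: 15.0
```

```bash
python3 - <<'E'
from h import *
s=env.state();p=s['ee_pos'][:2]-[507.9,-149.4];print(s['ee_pos'],s['force'],np.hypot(*p),np.degrees(np.arctan2(p[1],p[0])))
E
```

```text
[ 542.54692122 -114.03595248   70.86384259] [-7.179656   17.4883898  10.54829468] 49.50782773308764 45.58686337664839
```

>>> apply_moves:
  deltas:
    - [0.001,-0.005,0,0,-1]
    - [0.001,-0.005,0,0,-1]
    - [0.001,-0.005,0,0,-0.5]
    - [0.001,-0.005,0,0,-0.1]
    - [0.001,-0.005,0,0,-0.1]

```text
time_s: 32.5
ee_pos: [542.8, -116.2, 70.8]
ee_rot: [180.0, 0.0, 56.4]
force: [-0.1, -0.5, -0.7]
gripper_width: 34.2
gripper_force: 0.0
```

>>> apply_moves:
  deltas:
    - [0,0,0,0,-0.1]
    - [0,0,-0.03,0,-0.1]
    - [0,0,-0.07,0,-0.1]
    - [0,0,-0.11,0,-0.1]
    - [0,0,-0.145,0,-0.1]

```text
time_s: 33.0
ee_pos: [543.0, -116.1, 218.0]
ee_rot: [179.9, -0.0, 56.4]
force: [0.5, 0.2, -0.9]
gripper_width: 40.9
gripper_force: 0.0
```

>>> apply_moves:
  deltas:
    - [-0.05,-0.02,0,0,-0.1]
    - [-0.08,-0.06,0,0,-0.1]
    - [-0.08,-0.08,0,0,-0.1]
    - [-0.08,-0.08,0,0,-0.1]

```text
time_s: 33.4
ee_pos: [429.0, -137.7, 216.2]
ee_rot: [-179.9, 0.0, 56.3]
force: [0.6, -0.5, -0.2]
gripper_width: 40.8
gripper_force: 0.0
```

```bash
python3 - <<'E'
from h import *
st,im=shot('wrist','w13');print(st['ee_pos'],st['ee_rot'],st['time_s'])
def blob(uv,w=14,th=45):
    u,v=map(int,np.round(uv));m=(im[max(v-w,0):v+w,u-w:u+w].max(2)<th).astype(np.uint8);n,l,s,c=cv2.connectedComponentsWithStats(m)
    i=1+s[1:,4].argmax() if n>1 else None;return i and (c[i]+[u-w,max(v-w,0)],s[i,4])
for n,p in [('peg',(542.5,-114,85)),('hammer',(641.5,-139,100))]:
    uv=proj('wrist',p,st);b=blob(uv);print(n,uv.round(1),b,b and plane('wrist',b[0],p[2],st).round(1))
for n,p in dict(FR=(498,23.5),FL=(485.7,84.3),BL=(546.5,96.6)).items():
    uv=proj('wrist',(*p,112),st);print(n,uv.round(1))
    if 20<uv[1]<380 and 20<uv[0]<620:
        r=pins(im,uv,18);print(r and plane('wrist',r[0],112,st).round(1))
t=cams.grab_frame('top');cv2.imwrite('pics/top1.png',t)
a=cv2.imread('pics/top0.png')
for n,(x,y) in dict(A=(222,213),B=(221,246),C=(427,221),R1=(243,206),R2=(240,229),R3=(187,252),G=(241,187)).items():
    print(n,t[y-3:y+4,x-3:x+4].mean((0,1)).round(),a[y-3:y+4,x-3:x+4].mean((0,1)).round())
E
```

```text
[ 429.02073868 -137.69952473  216.19355058] [-1.79937969e+02  2.26721528e-02  5.62982544e+01] 33.4
peg [407.  103.4] (array([400.99038462, 103.20192308]), np.int32(104)) [ 537.3 -110.7   85. ]
hammer [498.7  77.9] (array([495.02661597,  73.14448669]), np.int32(263)) [ 640.1 -132.9  100. ]
FR [288.7   4.6]
FL [242.9 -32.7]
BL [290.6 -72.9]
A [ 90. 103. 118.] [130. 133. 137.]
B [ 80.  94. 112.] [133. 136. 140.]
C [ 84.  98. 115.] [120. 123. 126.]
R1 [ 59.  64. 148.] [ 60.  65. 148.]
R2 [ 59.  63. 146.] [ 60.  64. 147.]
R3 [ 53.  58. 153.] [ 54.  59. 154.]
G [ 71. 113.  69.] [ 71. 114.  70.]
```

```bash
python3 - <<'E'
from h import *
st=env.state();im=cv2.imread('pics/w13.png')
u,v=map(int,proj('wrist',(542.5,-114,85),st).round());m=im[v-16:v+16,u-20:u+14].max(2)
for r in m[::2]: print(' '.join('%3d'%x for x in r[::2]))
print(u-20,v-16,[ (z,proj('wrist',(542.5,-114,z),st).round(1)) for z in(61,85,107)])
E
```

```text
207 203 203 199 201 206 122  95 109 111 116 160 207 205 203 203 201
200 201 203 201 203 189  72 111 130 133 134 121 154 209 205 203 200
201 206 203 203 200 161  70 115 135 140 137 132 151 204 212 203 203
203 202 200 202 204 143  70  96 124 134 140 131 154 215 191 203 206
203 202 199 199 205 126  77  98  82  86  92  70  59  61  58  76 174
202 204 206 204 200  90  87  43  35  28  28  36  55  61  61  55  53
201 200 204 202 188  71  58  29  30  28  38  39  68  64  61  59  55
208 202 200 206 171  69  42  35  40  31  24  45  63  61  60  69  62
199 201 200 204 160  85  60  29  32  35  32  35  58  66  69  71  68
200 201 203 206 109  91 103  36  29  30  31  31  42  66  70  73  93
206 201 204 201  78  98 133 134 102  79  76 128 127 113 135 160 195
204 207 204 196  72 107 131 140 140 135 140 202 208 208 207 209 202
203 202 203 182  70 117 138 138 141 139 145 209 210 211 209 206 200
207 205 207 152  75 124 136 138 134 131 158 206 203 208 206 202 202
207 205 210  98  87 131 133 139 143 134 177 202 199 203 203 202 204
203 204 208  76 100 128 139 142 142 130 188 200 198 203 199 205 198
383 89 [(61, array([397.6, 105. ])), (85, array([403.3, 104.7])), (107, array([409.3, 104.3]))]
```

```bash
python3 -c "
from workcell import env
print(env.job_done())"
```

```text
the job is handed in; nothing more can be done
None
```

The job is handed in at about 33 s, well inside the 210 s limit, but no verdict came back: all three transducers found stand in sockets, the gauge reads zero, the hammer rests cocked on the catch, and the safety stop is against its hard stop; I did not re-image the transducers or gauge after cocking.

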